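# Make up two rubber-lab test kits and stack their totes

## Robot

A 6-joint arm with a two-finger parallel gripper is mounted at the origin on the work surface. World frame = base frame: x ahead of the robot, y to its left, z up, the work surface at z = 0. Lengths are in m, angles in rad, forces in N, time in s.
With the tool pointing down it reaches from about 0.25 to 0.725 m from the base axis. Payload 4 kg.
Tool frame: the origin (TCP) lies midway between the tips of the shut fingers; the grasp point (between the pads) lies 19 mm behind it; z points along the fingers, y is the direction in which the jaws open and shut (so a half turn about z gives the same grasp; the last joint's range is limited). The gripper opens to 85 mm and grips with 20 to 120 N. Pads are 22 mm wide; open, the fingers measure 114 mm over their backs; the gripper's body (76 mm by 85 mm) begins 54 mm behind the grasp point. The pads swing forward as they close: fully open they stand 13 mm farther back than shut.
Start: joints at [-1.298, 0.241, 0.005, 1.335, 0, 1.571], TCP at [0.135, -0.482, 0.194] pointing down, gripper open.
Joint ranges: [-2.72, 2.72], [-1.05, 1.87], [-1.09, 1.28], [-1.99, 2.15], [-1.42, 1.44], [-3.14, 3.14]. Speed limits (rad/s): [2.79, 2.79, 3.14, 3.14, 3.14, 3.14].

## Interface

Orientations are given as a unit quaternion [x, y, z, w].
In Python, from workcell import get_obs, camera, camera_model, job_done, masks_of gives the robot as it stands.
- The arm moves only by the tool jog_arm, never from a script. Its argument "deltas" is a list that holds one entry, the list of rows, each a list of 7 numbers: the shift along the tool's x, y, z in mm, then the turn, a rotation vector about the tool's x, y, z in degrees, then the finger opening in mm, from 0 to 85.4. A call has 1 to 5 rows; each row shifts and turns the pose as measured when the row begins, along the tool's axes as they then stand; what a row does not reach is not made up. A row lasts 1/10 s, in which the tool goes at most 50 mm and 8.59 degrees, less where a joint would pass 70% of its speed; a pose out of reach is approached as far as the arm can. A call with a gripper value outside its range is refused whole. The fingers move at their own pace and stop on an object; the grip force is fixed at half the most. Time passes only in rows, so rows that do not move let the fingers close. It gives the time, the measured TCP pose, the force and the opening at its end, in the units of the state.
- get_obs(): the state, without advancing time (a new reading comes with each control period).
- camera(name): name is "scene" or "top"; returns the picture (400x640x3 uint8, red, green, blue); there is no depth.
- camera_model(name): a dict with "fovy" (degrees; the focal length in pixels is half the picture's height over the tangent of half this angle, whatever the lens; pixels are square), "cx", "cy" (the principal point, pixels), "pose" (4x4, takes a point from camera to world coordinates). Camera axes: x right, y down, z forward; pixel columns grow to the right and rows downward; lengths in m; the calibration is good to about 2 mm. A picture is of the moment at which its call begins. camera_model takes no time and is no camera call.
- job_done(): hands the job in, once; it reports no verdict.
Trained networks look in the newest picture that a camera, given by its name, has taken for a name from the list of things; names that differ only in an ending like _2 or _b are one class to them, and where a whole thing is asked for, a point or a joint stands for the part that bears it (a point fixed in the world has none). Each returns a list of dicts, best first, with "conf" (0 to 1); they miss things now and then, are a little off and sometimes report something else, mostly with a low value. They report only what shows in the picture. A call takes as long as a camera call. They do not tell look-alikes from the thing itself.
- masks_of(target, camera): "pixels" (400x640 bool, what is visible of it) and "at" ([column, row] in pixels, amid what is visible of it).
The state is a dict: "clock": time; "joint_pos": joint angles; "joint_vel": joint speeds; "tau": joint torques, N m; "eef_pos": TCP position; "tool_rot": TCP orientation; "ft_force": force on the tool from outside, world axes, zero at the start; "ft_torque": the same for the moment, N m; "grip_width": finger opening in m.
Only numpy, scipy, OpenCV 4.12 (cv2) and the standard library are available. Lean on these libraries where they do the work, as an engineer would, in place of code of your own. Each camera call takes 0.05 s, during which the arm holds its last target. There are 200 camera calls.

## Task

Make up the two test kits, one thing to a compartment: the black specimen and the brass weight go in the blue tote, the red button and the dark steel spacer bar in the yellow tote, each lying on the tote's floor. When both kits are complete, lift the yellow tote with its kit, turn it half round so that its black end comes over the blue tote's blue end, and stand it on the blue tote, on the bench, so that the two interlock level instead of nesting. Leave the white specimen, the vial and the tweezers where they are.

Things in the scene. Friction and masses are not known exactly. Their poses are not given: they have to be found in the camera images.
- blue_tote: blue tote, loose. Origin: centre of underside, x lengthwise. Floor 160 x 104 mm, 4 thick; 5 mm walls flare to a rim 182 x 124 outside, top at z = 50. Upright rib along y at x = 0, 12 thick, top at z = 38: the lifting grip. Compartments either side, centres x = +-42, floor 69 (x) by 96 (y) mm: open fingers little inside. Rim of the -x end is black.
- yellow_tote: yellow tote, same shape and frame as the blue one, 280 g. Lugs at the bottom ends (to x = +-100 mm, 8 high): one on the black -x end, two on the +x end; rims have deep slots over the own lugs, shallow seats in the other places. Set on the other the same way round it nests (origin 38 mm above the other's); turned half round its lugs stand in the seats: origin 46 mm above, about 5 mm play each way.
- yellow_tote_black_end (a point): middle of the yellow tote's black end at rim height: x = -88.5, y = 0, z = 50 mm in that tote's frame. Finally it must be over the blue tote's +x (blue) end. At the start both totes' black ends point roughly to the robot's right (-y).
- black_specimen: flat dumbbell-shaped black plastic test specimen, 80 mm long (along its x) and 6 mm thick, ends 18 mm wide and 24 mm long, waist 10 mm wide and 32 mm long, 14 g, lying on the bench. Origin: centre of its underside.
- weight: round brass check weight, diameter 32 mm (27 mm over its top 4 mm), 14 mm high, 90 g, standing on the bench. Origin: centre of its underside.
- red_button: red moulded test button, a disc of diameter 29 mm, 12.5 mm high, 12 g, flat on the bench. Origin: centre of its underside.
- spacer: dark steel spacer bar, 60 mm long (along its x), 12 mm wide, 12 mm high, 66 g, lying on the bench. Origin: centre of its underside.
- white_specimen: bystander, to be left alone: flat dumbbell-shaped white plastic test specimen, 80 mm long (along its x) and 6 mm thick, ends 18 mm wide and 24 mm long, waist 10 mm wide and 32 mm long, 14 g, lying on the bench near the robot. Origin: centre of its underside.
- vial: bystander, to be left alone: amber glass vial with black cap, diameter 25 mm, 45 mm high, standing on the bench beyond the totes. Origin: centre of its underside.
- tweezers: bystander, to be left alone: steel tweezers, about 155 mm long (along x) and 6 mm high, lying on the bench beyond the totes. Origin: in its middle, on its underside.
Things that resemble listed ones, but are neither listed nor needed, are in the scene too. Several things look just like the weight: the one meant starts farthest to the robot's left.

How it is judged:
By the outcome, as a careful person would: the job done as asked, in the order asked, and still so for the second after the job is handed in, with the robot touching nothing.
It also fails if it takes over 144 s, if anything falls off the work surface, if the arm or the gripper's body presses on something with over 40 N, if the wrist force passes 120 N, or if a joint passes its speed limit or range.

## Working session

There is one attempt and no reset: what is moved stays moved. The work goes in short steps, Python scripts to look and compute and a tool call to move; the robot and the scene stay as the last step left them, time stands still between calls to the robot, and variables do not carry over. Pictures are saved under pics/ and viewed, about 12 in all and at most 16, crops included, and the job is handed in when it is done.

Besides the shell and the picture viewer there is one more tool, called after "Request:" as a command line: name --argument value ..., lists and objects as JSON in quotes. jog_arm: Moves the arm, as the interface text tells. Its arguments: {"type":"object","properties":{"deltas":{"type":"array"}},"required":["deltas"]}

```bash
mkdir -p pics; ls; cat > h.py <<'E'
import numpy as np, cv2
from workcell import get_obs, camera, camera_model, job_done, masks_of
def ray(cam,uv,z):
    m=camera_model(cam); f=200/np.tan(np.radians(m["fovy"])/2); T=np.array(m["pose"])
    d=T[:3,:3]@np.array([(uv[0]-m["cx"])/f,(uv[1]-m["cy"])/f,1]); o=T[:3,3]
    return o+d*(z-o[2])/d[2]
def proj(cam,p):
    m=camera_model(cam); f=200/np.tan(np.radians(m["fovy"])/2); T=np.array(m["pose"])
    q=T[:3,:3].T@(np.array(p)-T[:3,3]); return [m["cx"]+f*q[0]/q[2], m["cy"]+f*q[1]/q[2]]
def save(cam,name):
    im=camera(cam); cv2.imwrite("pics/"+name,im[:,:,::-1]); return im
E
python3 - <<'E'
from h import *
save("top","top0.png");save("scene","sc0.png")
for c in ("top","scene"):
    m=camera_model(c);print(c,m["fovy"],m["cx"],m["cy"],np.round(m["pose"],3).tolist())
zs=dict(blue_tote=.05,yellow_tote=.05,black_specimen=.006,weight=.014,red_button=.0125,spacer=.012,white_specimen=.006,vial=.045,tweezers=.006)
for n,z in zs.items():
  for c in ("top","scene"):
    for d in masks_of(n,c)[:5]:
        px=np.argwhere(d["pixels"])[:,::-1].astype(np.float32)
        r=cv2.minAreaRect(px)
        print(n,c,round(d["conf"],2),np.round(d["at"]),len(px),"xy",np.round(ray(c,d["at"],z)[:2],3),"cent",np.round(ray(c,px.mean(0),z)[:2],3),np.round(r[1]),round(r[2]))
print(get_obs())
E
```

```text
pics
top 47.86178647801725 324.1971833509168 198.3407302064289 [[0.025, -0.981, 0.192, 0.364], [-1.0, -0.026, -0.002, 0.005], [0.007, -0.192, -0.981, 1.088], [0.0, 0.0, 0.0, 1.0]]
scene 56.08143572737106 321.7878157591703 200.0406202347955 [[0.889, 0.357, -0.288, 0.846], [0.458, -0.709, 0.535, -0.51], [-0.013, -0.608, -0.794, 0.864], [0.0, 0.0, 0.0, 1.0]]
blue_tote top 0.72 [265. 211.] 4189 xy [0.533 0.139] cent [0.536 0.141] [54. 84.] 84
blue_tote scene 0.61 [335. 178.] 2398 xy [0.548 0.124] cent [0.547 0.119] [46. 63.] 20
yellow_tote scene 0.58 [297. 264.] 3614 xy [ 0.586 -0.162] cent [ 0.585 -0.163] [53. 82.] 21
weight top 0.66 [169. 205.] 142 xy [0.547 0.376] cent [0.548 0.375] [12. 13.] 90
weight top 0.58 [201. 176.] 148 xy [0.622 0.306] cent [0.622 0.304] [12. 13.] 90
weight top 0.22 [475. 262.] 135 xy [ 0.431 -0.358] cent [ 0.431 -0.357] [ 5. 26.] 86
weight scene 0.48 [370. 132.] 74 xy [0.55  0.384] cent [0.555 0.371] [8. 9.] 90
weight scene 0.47 [353. 146.] 70 xy [0.527 0.3  ] cent [0.528 0.295] [8. 8.] 45
weight scene 0.43 [383. 155.] 89 xy [0.627 0.306] cent [0.63  0.299] [
[... 1193 characters left out ...]
.36 ] [ 6. 26.] 33
{'clock': 1.0, 'joint_pos': array([-1.29801826e+00,  2.40645945e-01,  4.97421482e-03,  1.33518628e+00,
        5.46335685e-05,  1.57076842e+00]), 'joint_vel': array([-0.00096577,  0.00111295,  0.00027515,  0.00057469,  0.00043691,
        0.00013525]), 'tau': array([-4.34322310e-04, -3.72217262e+01,  2.52696240e+01,  1.13862545e-03,
       -1.25606571e-04, -1.74436487e-06]), 'eef_pos': array([ 0.13471908, -0.48149811,  0.19357363]), 'tool_rot': array([ 9.90711527e-01,  1.35980398e-01,  2.28700260e-05, -3.42699879e-05]), 'ft_force': array([-0.04595128,  0.00305362,  0.68931083]), 'ft_torque': array([ 0.03443726,  0.03275542, -0.03811569]), 'grip_width': 0.08530894714953832}
```

```bash
python3 - <<'E'
import cv2
a=cv2.imread("pics/top0.png")[90:320,130:530]; cv2.imwrite("pics/a.png",cv2.resize(a,None,fx=2,fy=2,interpolation=cv2.INTER_CUBIC))
a=cv2.imread("pics/sc0.png")[100:380,150:470]; cv2.imwrite("pics/b.png",cv2.resize(a,None,fx=2,fy=2,interpolation=cv2.INTER_CUBIC))
E
```

```text
(no output)
```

View pics/a.png

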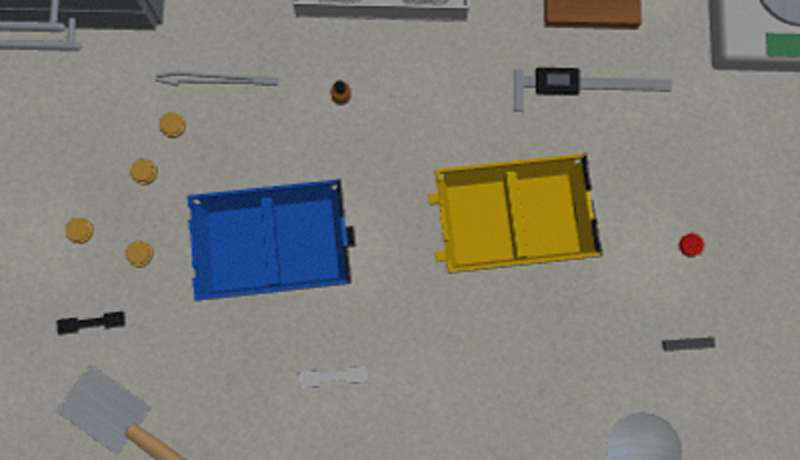

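View pics/b.png

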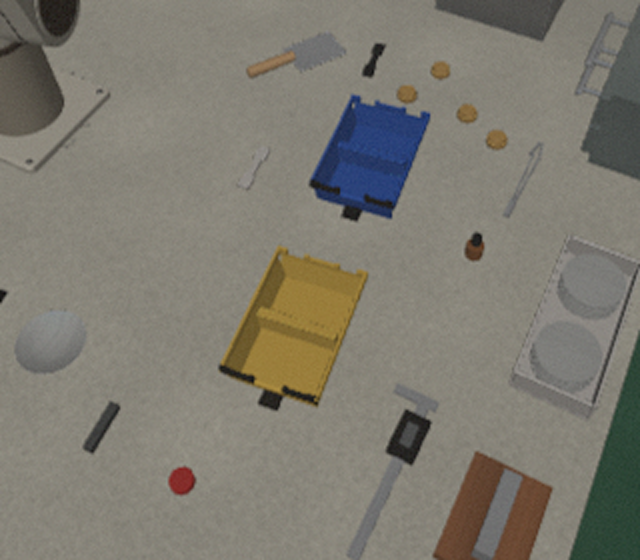

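The top view (2x crop, offset 130,90) shows:
- The blue tote is at crop (270,240) and the yellow one at (517,213). The black ends are on the right of both.
- There are four brass discs, the leftmost at (79,230).
- The black specimen is at (90,322), the button at (691,244) and the spacer at (688,343).
- There is a grey dome near (645,450) to avoid.

Next I'll fit silhouettes for the exact poses.

```bash
cat > fit.py <<'E'
from h import *
from scipy.optimize import minimize
def box(x0,x1,y0,y1,z0,z1): return [[x,y,z] for x in(x0,x1) for y in(y0,y1) for z in(z0,z1)]
def cyl(r,z0,z1): return [[r*np.cos(a),r*np.sin(a),z] for a in np.arange(0,6.28,.3) for z in(z0,z1)]
fr=box(-80,80,-52,52,0,0)+box(-91,91,-62,62,50,50)
TOTE=[fr,box(-100,-80,-8,8,0,8),box(80,100,-40,-26,0,8),box(80,100,26,40,0,8)]
SPEC=[box(-40,-16,-9,9,0,6),box(16,40,-9,9,0,6),box(-16,16,-5,5,0,6)]
M=dict(tote=TOTE,spec=SPEC,weight=[cyl(16,0,10)+cyl(13.5,10,14)],button=[cyl(14.5,0,12.5)],spacer=[box(-30,30,-6,6,0,12)])
S=8
def render(cam,model,p,z0=0):
    c,s=np.cos(p[2]),np.sin(p[2]); im=np.zeros((400*4,640*4),np.uint8)
    for part in model:
        q=np.array(part)/1e3; w=np.c_[p[0]+c*q[:,0]-s*q[:,1],p[1]+s*q[:,0]+c*q[:,1],q[:,2]+z0]
        uv=np.array([proj(cam,a) for a in w],np.float32)
        hull=cv2.convexHull(uv)[:,0]
        cv2.fillConvexPoly(im,np.round(((hull+.5)*4-.5)*16).astype(int),1,shift=4)
    return im
def fit(model,guess,masks,z0=0):
    big={c:cv2.resize(m.astype(np.uint8),None,fx=4,fy=4,interpolation=cv2.INTER_NEAREST) for c,m in masks.items()}
    def cost(v):
        p=[guess[0]+v[0]/1e3,guess[1]+v[1]/1e3,guess[2]+np.radians(v[2])]
        return sum((render(c,model,p,z0)!=b).mean()/b.mean() for c,b in big.items())
    v=minimize(cost,[0,0,0],method="Nelder-Mead",options=dict(initial_simplex=[[0,0,0],[8,0,0],[0,8,0],[0,0,8]],xatol=.1,fatol=1e-4,maxiter=120))
    return np.round([guess[0]*1e3+v.x[0],guess[1]*1e3+v.x[1],np.degrees(guess[2])+v.x[2]],1),round(v.fun/len(masks),3)
E
cat > run1.py <<'E'
from fit import *
from math import radians as R
camera("top");camera("scene")
pool={c:[d for n in("blue_tote","yellow_tote","black_specimen","weight","red_button","spacer","vial","tweezers","white_specimen") for d in masks_of(n,c)] for c in("top","scene")}
G=dict(blue=("tote",.533,.139,R(95)),yellow=("tote",.577,-.149,R(95)),weight=("weight",.547,.376,0),button=("button",.547,-.366,0),spacer=("spacer",.432,-.355,R(93)),blackspec=("spec",.445,.355,R(94)),whitespec=("spec",.385,.065,R(94)))
for n,(k,x,y,a) in G.items():
    ms={}
    for c in pool:
        g=render(c,M[k],(x,y,a))[2::4,2::4]>0
        b=max(pool[c],key=lambda d:(d["pixels"]&g).sum()/(d["pixels"]|g).sum())
        iou=(b["pixels"]&g).sum()/(b["pixels"]|g).sum()
        if iou>.3: ms[c]=b["pixels"]
        print(n,c,round(iou,2),end=" ")
        if c in ms: print(*fit(M[k],(x,y,a),{c:ms[c]}),end=" ")
    print("JOINT",*fit(M[k],(x,y,a),ms)) if ms else print()
E
python3 run1.py
```

```text
blue top 0.91 [537.4 141.8  97.6] 0.028 blue scene 0.81 Traceback (most recent call last):
  File "run1.py", line 14, in <module>
    if c in ms: print(*fit(M[k],(x,y,a),{c:ms[c]}),end=" ")
                       ~~~^^^^^^^^^^^^^^^^^^^^^^^^
  File "fit.py", line 23, in fit
    v=minimize(cost,[0,0,0],method="Nelder-Mead",options=dict(initial_simplex=[[0,0,0],[8,0,0],[0,8,0],[0,0,8]],xatol=.1,fatol=1e-4,maxiter=120))
    res = _minimize_neldermead(fun, x0, args, callback, bounds=bounds,
                               **options)
    fxr = func(xr)
    fx = function(np.copy(x), *(wrapper_args + args))
  File "fit.py", line 22, in cost
    return sum((render(c,model,p,z0)!=b).mean()/b.mean() for c,b in big.items())
  File "fit.py", line 22, in <genexpr>
    return sum((render(c,model,p,z0)!=b).mean()/b.mean() for c,b in big.items())
                ~~~~~~^^^^^^^^^^^^^^
  File "fit.py", line 14, in render
    uv=np.array([proj(cam,a) for a in w],np.float32)
                 ~~~~^^^^^^^
  File "h.py", line 8, in proj
    m=camera_model(cam); f=200/np.tan(np.radians(m["fovy"])/2); T=np.array(m["pose"])
ValueError: time passes only in moves, steps and waits
```

```bash
sed -i 's/^def ray/import workcell, functools\ncamera_model=functools.lru_cache(workcell.camera_model)\ndef ray/' h.py; python3 run1.py
```

```text
blue top 0.91 [537.6 141.8  97.8] 0.023 blue scene 0.82 [541.9 141.7  97.7] 0.05 JOINT [539.2 141.7  98.2] 0.054
yellow top 0.94 [ 577.1 -148.5   97.9] 0.034 yellow scene 0.89 [ 581.8 -150.    98.1] 0.042 JOINT [ 579.1 -149.1   98.5] 0.06
weight top 0.79 [549.6 379.    5.7] 0.149 weight scene 0.53 [549.9 379.7  -2.3] 0.724 JOINT [ 5.489e+02  3.783e+02 -5.000e-01] 0.433
button top 0.0 button scene 0.55 [ 554.2 -366.6   -0.6] 0.142 JOINT [ 554.2 -366.6   -0.6] 0.142
spacer top 0.71 [ 431.4 -359.7   92.3] 0.334 spacer scene 0.71 [ 434.2 -358.1   94.7] 0.095 JOINT [ 432.3 -358.1   95.1] 0.304
blackspec top 0.37 [438.  354.1  99. ] 0.127 blackspec scene 0.0 JOINT [438.  354.1  99. ] 0.127
whitespec top 0.55 [382.6  63.4  96.6] 0.562 whitespec scene 0.8 [383.3  67.3  97.5] 0.205 JOINT [383.1  65.3  97.7] 0.396
```

Request:
jog_arm --deltas '[[[0,0,0,0,0,8,85]]]'

```text
clock: 3.1
eef_pos: [0.1347, -0.4815, 0.1936]
tool_rot: [0.998, 0.065, 0.0, -0.0]
ft_force: [0.0, 0.1, -0.1]
grip_width: 0.0848
```

```bash
python3 -c "
from h import *
o=get_obs();print(o['clock'],o['joint_pos'],o['eef_pos'])
for z in (0,.03):print(ray('top',(452,309),z),ray('scene',(175,270),z))"
```

```text
3.1 [-1.29795764e+00  2.40617266e-01  4.99326139e-03  1.33521086e+00
  1.23834709e-05  1.71392292e+00] [ 0.13473452 -0.48149431  0.19359525]
[ 0.31995506 -0.30472859  0.        ] [ 0.30109277 -0.2955936   0.        ]
[ 0.3211836  -0.29619704  0.03      ] [ 0.32001392 -0.30303656  0.03      ]
```

```bash
cat > plan.py <<'E'
import sys
from h import *
from scipy.spatial.transform import Rotation as Ro
def plan(*ts):
    """targets (x,y,z mm, yaw deg of tool x, width)"""
    o=get_obs(); p=np.array(o["eef_pos"])*1e3; X=Ro.from_quat(o["tool_rot"]).as_matrix()
    yaw=np.degrees(np.arctan2(X[1,0],X[0,0]))
    print("at",np.round(p,1),"yaw",round(yaw,1),"tilt",np.round(X[:2,2]*57.3,2),"j",np.round(np.degrees(o["joint_pos"]),0),"w",round(o["grip_width"]*1e3,1),"F",np.round(o["ft_force"],1),"t",o["clock"])
    for t in ts:
        d=np.array(t[:3])-p; dy=(t[3]-yaw+180)%360-180
        if len(t)>5: dy+=t[5]
        n=max(1,int(np.ceil(max(np.linalg.norm(d)/48,abs(dy)/8.4)-.02)))
        for i in range(n):
            d=(np.array(t[:3])-p)/(n-i); r=round(-(t[3]-yaw+180)%360-180 if 0 else -dy/(n-i),1)
            c,s=np.cos(np.radians(yaw)),np.sin(np.radians(yaw))
            q=np.round([c*d[0]+s*d[1],s*d[0]-c*d[1],-d[2]],0 if n-i>1 else 1)
            p=p+np.array([c*q[0]+s*q[1],s*q[0]-c*q[1],-q[2]]); yaw-=r; dy+=r
            print([*[float(v) for v in q],0,0,float(r),t[4]])
        print("--",np.round(p,1))
if __name__=="__main__": plan(*eval("["+sys.argv[1]+"]"))
E
python3 plan.py "(551,-366,150,98,60),(551,-366,30,98,60)"
```

```text
at [ 134.7 -481.5  193.6] yaw 7.4 tilt [0. 0.] j [-74.  14.   0.  77.   0.  98.] w 84.8 F [ 0.   0.1 -0.1] t 3.1
[39.0, -6.0, 4.0, 0, 0, -8.2, 60]
[39.0, 0.0, 4.0, 0, 0, -8.2, 60]
[39.0, 6.0, 4.0, 0, 0, -8.2, 60]
[38.0, 11.0, 4.0, 0, 0, -8.2, 60]
[36.0, 16.0, 4.0, 0, 0, -8.3, 60]
[33.0, 22.0, 4.0, 0, 0, -8.2, 60]
[29.0, 26.0, 4.0, 0, 0, -8.3, 60]
[25.0, 30.0, 4.0, 0, 0, -8.2, 60]
[21.0, 33.0, 4.0, 0, 0, -8.3, 60]
[16.0, 36.0, 4.0, 0, 0, -8.2, 60]
[10.8, 37.4, 3.6, 0, 0, -8.3, 60]
-- [ 551. -366.  150.]
[-0.0, 0.0, 40.0, 0, 0, 0.0, 60]
[-0.0, 0.0, 40.0, 0, 0, 0.0, 60]
[-0.0, 0.0, 40.0, 0, 0, 0.0, 60]
-- [ 551. -366.   30.]
```

Request:
jog_arm --deltas '[[[39,-6,4,0,0,-8.2,60],[39,0,4,0,0,-8.2,60],[39,6,4,0,0,-8.2,60],[38,11,4,0,0,-8.2,60],[36,16,4,0,0,-8.3,60]]]'

```text
clock: 3.6
eef_pos: [0.3253, -0.4289, 0.1739]
tool_rot: [0.909, 0.417, -0.001, 0.002]
ft_force: [0.4, -0.4, 0.6]
grip_width: 0.06
```

Request:
jog_arm --deltas '[[[33,22,4,0,0,-8.2,60],[29,26,4,0,0,-8.3,60],[25,30,4,0,0,-8.2,60],[21,33,4,0,0,-8.3,60],[16,36,4,0,0,-8.2,60]]]'

```text
clock: 4.1
eef_pos: [0.5211, -0.3702, 0.1529]
tool_rot: [0.694, 0.72, -0.002, 0.002]
ft_force: [-0.3, -0.1, -0.1]
grip_width: 0.0599
```

Request:
jog_arm --deltas '[[[11,37,4,0,0,-8.3,60],[0,0,0,0,0,0,60]]]'

```text
clock: 4.3
eef_pos: [0.5634, -0.3543, 0.1463]
tool_rot: [0.635, 0.772, -0.001, 0.001]
ft_force: [0.2, 0.5, -0.2]
grip_width: 0.0599
```

```bash
python3 plan.py "(551,-366,50,98,60),(551,-366,2,98,60)"
```

```text
at [ 563.4 -354.3  146.3] yaw 101.1 tilt [ 0.02 -0.21] j [-32.  34.  24.  80.  -0.  47.] w 59.9 F [ 0.2  0.5 -0.2] t 4.3
[-3.0, -5.0, 32.0, 0, 0, 1.0, 60]
[-3.0, -5.0, 32.0, 0, 0, 1.1, 60]
[-3.4, -4.2, 32.3, 0, 0, 1.0, 60]
-- [ 551. -366.   50.]
[0.0, -0.0, 48.0, 0, 0, 0.0, 60]
-- [ 551. -366.    2.]
```

Request:
jog_arm --deltas '[[[-3,-5,32,0,0,1,60],[-3,-5,32,0,0,1,60],[-3,-4,28,0,0,1,60],[0,0,2,0,0,0,60],[0,0,0,0,0,0,60]]]'

```text
clock: 4.8
eef_pos: [0.5523, -0.3661, 0.0503]
tool_rot: [0.656, 0.755, -0.002, 0.002]
ft_force: [0.5, -0.1, 0.4]
grip_width: 0.0599
```

```bash
python3 plan.py "(551,-366,2,98,60)"
```

```text
at [ 552.3 -366.1   50.3] yaw 98.0 tilt [ 0.09 -0.31] j [-33.  37.  14.  67.  -0.  49.] w 59.9 F [ 0.5 -0.1  0.4] t 4.8
[0.3, -1.3, 48.3, 0, 0, -0.0, 60]
-- [ 551. -366.    2.]
```

Request:
jog_arm --deltas '[[[0,-1,24,0,0,0,55],[0,0,16,0,0,0,50],[0,0,6,0,0,0,50],[0,0,1,0,0,0,0],[0,0,0,0,0,0,0]]]'

```text
clock: 5.3
eef_pos: [0.5562, -0.3705, 0.0121]
tool_rot: [0.657, 0.754, -0.001, 0.009]
ft_force: [0.6, -0.1, 0.0]
grip_width: 0.0215
```

Request:
jog_arm --deltas '[[[0,0,0,0,0,0,0],[0,0,0,0,0,0,0],[0,0,0,0,0,0,0]]]'

```text
clock: 5.6
eef_pos: [0.5582, -0.3718, 0.0158]
tool_rot: [0.657, 0.754, -0.0, 0.012]
ft_force: [-0.3, -0.6, 0.0]
grip_width: -0.0002
```

```bash
cat > tl.py <<'E'
from h import *
# tote local (mm) -> world
def loc(t,x,y):
    a=np.radians(t[2]); return np.round([t[0]+np.cos(a)*x-np.sin(a)*y,t[1]+np.sin(a)*x+np.cos(a)*y],1)
Y=(578.5,-149,98); B=(539,141.8,97.8)
E
python3 plan.py "(551,-366,100,98,0)"; python3 -c "
from tl import *
for s in(-1,1): print(s,'Y46,0',loc(Y,s*46,0),'B44',loc(B,s*44,0))"
```

```text
at [ 558.2 -371.8   15.8] yaw 97.9 tilt [ 1.03 -0.93] j [-34.  38.  12.  62.  -0.  49.] w -0.2 F [-0.3 -0.6  0. ] t 5.6
[3.0, -3.0, -42.0, 0, 0, -0.0, 0]
[3.7, -3.4, -42.2, 0, 0, -0.1, 0]
-- [ 551. -366.  100.]
-1 Y46,0 [ 584.9 -194.6] B44 [545.   98.2]
1 Y46,0 [ 572.1 -103.4] B44 [533.  185.4]
```

```bash
python3 - <<'E'
from h import *
a=save("top","t1.png")[150:290,400:560];b=save("scene","s1.png")[270:400,130:330]
a=cv2.resize(a,(400,350));b=cv2.resize(b,(400,260));c=np.vstack([a,b])
cv2.imwrite("pics/c1.png",c[:,:,::-1])
for c in("top","scene"):
  for d in masks_of("red_button",c): print(c,d["conf"],d["at"],ray(c,d["at"],.0125))
E
python3 plan.py
```

```text
top 0.17 [168.3, 206.1] [0.54522505 0.37846135 0.0125    ]
scene 0.39 [241.5, 343.9] [ 0.56218603 -0.37244161  0.0125    ]Traceback (most recent call last):
  File "plan.py", line 20, in <module>
    if __name__=="__main__": plan(*eval("["+sys.argv[1]+"]"))
                                            ~~~~~~~~^^^
IndexError: list index out of range
```

View pics/c1.png

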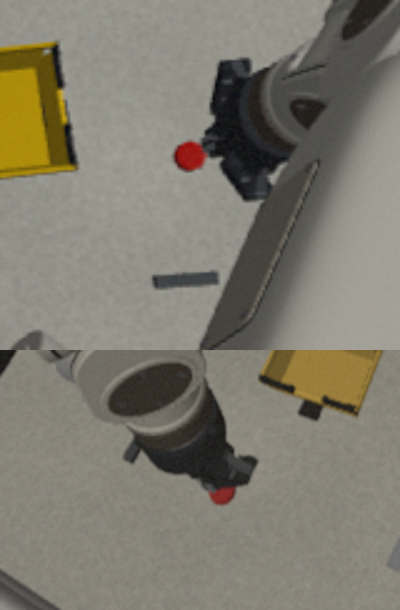

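The button is still flat at about top px (476,212). The gripper shut beside and above it and the arm drifted up and away. I'll test for drift in free air.

Request:
jog_arm --deltas '[[[0,0,-40,0,0,0,0],[0,0,0,0,0,0,50]]]'

```text
clock: 6.0
eef_pos: [0.5564, -0.3704, 0.0548]
tool_rot: [0.657, 0.754, -0.001, 0.01]
ft_force: [1.2, -0.8, 1.7]
grip_width: 0.0135
```

Request:
jog_arm --deltas '[[[0,0,0,0,0,0,50]]]'

```text
clock: 6.1
eef_pos: [0.556, -0.3701, 0.0545]
tool_rot: [0.657, 0.754, -0.001, 0.01]
ft_force: [-0.7, 0.2, -0.6]
grip_width: 0.0284
```

Request:
jog_arm --deltas '[[[0,0,0,0,0,0,50]]]'

```text
clock: 6.2
eef_pos: [0.5565, -0.3704, 0.055]
tool_rot: [0.657, 0.754, -0.0, 0.01]
ft_force: [-0.1, 0.4, -0.5]
grip_width: 0.043
```

Request:
jog_arm --deltas '[[[0,0,0,0,0,0,50],[0,0,0,0,0,0,50]]]'

```text
clock: 6.4
eef_pos: [0.5558, -0.37, 0.0537]
tool_rot: [0.657, 0.754, -0.001, 0.009]
ft_force: [-0.5, -0.9, -0.8]
grip_width: 0.0501
```

Request:
jog_arm --deltas '[[[0,0,20,0,0,0,50]]]'

```text
clock: 6.5
eef_pos: [0.5581, -0.3716, 0.0363]
tool_rot: [0.657, 0.754, -0.0, 0.012]
ft_force: [0.0, -0.2, -0.5]
grip_width: 0.0498
```

Request:
jog_arm --deltas '[[[0,0,0,0,0,0,50]]]'

```text
clock: 6.6
eef_pos: [0.5556, -0.3699, 0.0325]
tool_rot: [0.657, 0.754, -0.001, 0.009]
ft_force: [-0.2, 0.5, -1.1]
grip_width: 0.05
```

```bash
python3 plan.py "(551,-366,50,98,60)"
```

```text
at [ 555.6 -369.9   32.5] yaw 97.9 tilt [ 0.7  -0.72] j [-34.  38.  13.  64.  -0.  49.] w 50.0 F [-0.2  0.5 -1.1] t 6.6
[4.5, -4.0, -17.5, 0, 0, -0.1, 60]
-- [ 551. -366.   50.]
```

```bash
sed -i 's|^    for t in ts:|    print("tiltfix rotvec deg",np.round(X.T@np.cross(X[:,2],[0,0,-1])*57.3,1))\n    for t in ts:|' plan.py; python3 plan.py "(552,-366,30,98,55)"
```

```text
at [ 555.6 -369.9   32.5] yaw 97.9 tilt [ 0.7  -0.72] j [-34.  38.  13.  64.  -0.  49.] w 50.0 F [-0.2  0.5 -1.1] t 6.6
tiltfix rotvec deg [0.6 0.8 0. ]
[4.4, -3.0, 2.5, 0, 0, -0.1, 55]
-- [ 552. -366.   30.]
```

Request:
jog_arm --deltas '[[[4,-3,2,0.6,0.8,0,60],[0,0,10,0,0,0,60],[0,0,0,0,0,0,60]]]'

```text
clock: 6.9
eef_pos: [0.5518, -0.3661, 0.0201]
tool_rot: [0.657, 0.754, 0.0, -0.001]
ft_force: [-0.0, 0.1, 0.3]
grip_width: 0.0604
```

Request:
jog_arm --deltas '[[[0,0,10,0,0,0,60],[0,0,0,0,0,0,60]]]'

```text
clock: 7.1
eef_pos: [0.5521, -0.3663, 0.0096]
tool_rot: [0.657, 0.754, 0.0, -0.001]
ft_force: [0.2, -0.3, 0.3]
grip_width: 0.0601
```

Request:
jog_arm --deltas '[[[0,0,5,0,0,0,60],[0,0,0,0,0,0,60]]]'

```text
clock: 7.3
eef_pos: [0.5521, -0.3663, 0.0042]
tool_rot: [0.657, 0.754, 0.0, -0.0]
ft_force: [-0.2, 0.3, -0.7]
grip_width: 0.0599
```

```bash
python3 plan.py "(552,-366,3,98,55)"
```

```text
at [ 552.1 -366.3    4.2] yaw 97.9 tilt [-0.04  0.04] j [-34.  39.  12.  62.   0.  49.] w 59.9 F [-0.2  0.3 -0.7] t 7.3
tiltfix rotvec deg [-0. -0.  0.]
[0.3, -0.1, 1.2, 0, 0, -0.1, 55]
-- [ 552.  -366.1    3. ]
```

Request:
jog_arm --deltas '[[[0,0,1,0,0,0,40]]]'

```text
clock: 7.4
eef_pos: [0.5524, -0.3665, 0.0035]
tool_rot: [0.657, 0.754, 0.0, -0.0]
ft_force: [0.5, 0.2, -0.5]
grip_width: 0.0467
```

Request:
jog_arm --deltas '[[[0,0,0,0,0,0,32],[0,0,0,0,0,0,32]]]'

```text
clock: 7.6
eef_pos: [0.5525, -0.3666, 0.0037]
tool_rot: [0.657, 0.754, 0.0, 0.0]
ft_force: [0.2, 0.4, -0.5]
grip_width: 0.0321
```

Request:
jog_arm --deltas '[[[0,0,0,0,0,0,24]]]'

```text
clock: 7.7
eef_pos: [0.5526, -0.3666, 0.0038]
tool_rot: [0.657, 0.754, 0.0, 0.0]
ft_force: [-0.6, -0.3, -0.3]
grip_width: 0.0242
```

Request:
jog_arm --deltas '[[[0,0,0,0,0,0,24]]]'

```text
clock: 7.8
eef_pos: [0.5528, -0.3667, 0.0041]
tool_rot: [0.657, 0.754, 0.0, 0.0]
ft_force: [1.1, -0.8, 0.3]
grip_width: 0.0237
```

```bash
python3 - <<'E'
from h import *
a=save("top","t2.png");b=save("scene","s2.png")
for n,c,im in(("t","top",a),("s","scene",b)):
    r=im.astype(int); m=((r[...,0]>110)&(r[...,1]<60)&(r[...,2]<70)).astype(np.uint8)
    k,l,st,ce=cv2.connectedComponentsWithStats(m)
    for i in range(1,k):
        if st[i,4]>10: print(c,st[i],ce[i],ray(c,ce[i],.0125))
a=cv2.resize(a[170:250,420:520],(600,480));b=cv2.resize(b[300:380,190:290],(600,480))
cv2.imwrite("pics/c2.png",np.hstack([a,b])[:, :, ::-1][::1,::1])
cv2.imwrite("pics/c2.png",cv2.resize(cv2.imread("pics/c2.png"),(800,320)))
E
```

```text
top [471 206  11  12  91] [475.63736264 211.64835165] [ 0.55141713 -0.36516522  0.0125    ]
top [631 310   6   5  24] [633.66666667 311.875     ] [ 0.32458855 -0.72448057  0.0125    ]
scene [235 337  11  10  54] [238.92592593 342.24074074] [ 0.55502078 -0.3720742   0.0125    ]
```

View pics/c2.png

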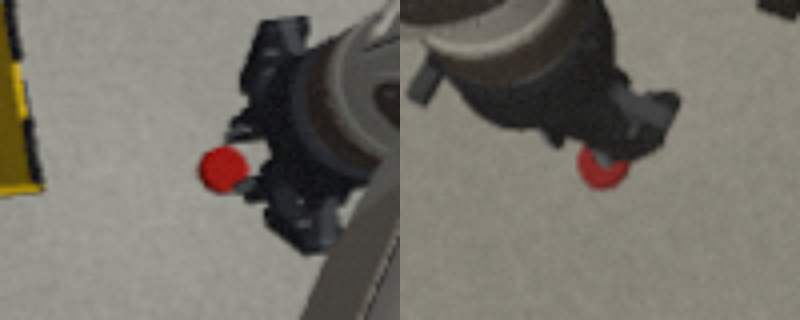

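```bash
python3 - <<'E'
from h import *
for c in("top","scene"): print(camera_model(c))
E
```

```text
{'fovy': 47.86178647801725, 'cx': 324.1971833509168, 'cy': 198.3407302064289, 'pose': array([[ 0.02543722, -0.98113159,  0.19166053,  0.36448979],
       [-0.99965203, -0.02630416, -0.0019799 ,  0.00454095],
       [ 0.00698401, -0.19154347, -0.98145928,  1.0875028 ],
       [ 0.        ,  0.        ,  0.        ,  1.        ]])}
{'fovy': 56.08143572737106, 'cx': 321.7878157591703, 'cy': 200.0406202347955, 'pose': array([[ 0.88861279,  0.35690806, -0.28806932,  0.84599618],
       [ 0.4584635 , -0.70948318,  0.53520542, -0.50994058],
       [-0.01336121, -0.60765966, -0.79408515,  0.86395915],
       [ 0.        ,  0.        ,  0.        ,  1.        ]])}
```

View pics/t2.png

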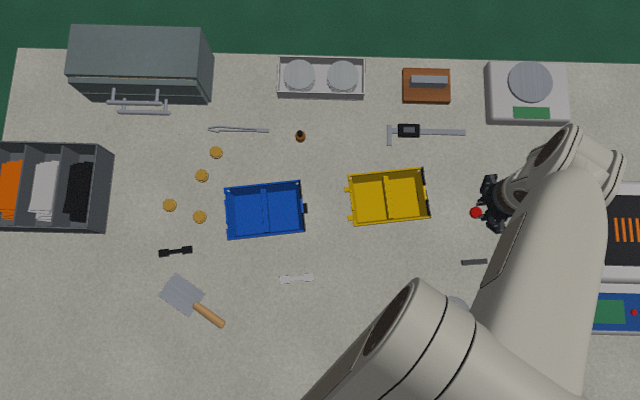

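The picture shows the fingertips about 9 mm to the -y side of the button's computed place, at about (475,212). That could be lens distortion, so I'll check whether the bench edge is straight.

```bash
python3 - <<'E'
from h import *
im=cv2.imread("pics/top0.png").astype(int)
pts=[]
for u in list(range(22,66,6))+list(range(220,640,20)):
    col=im[30:90,u]; g=col[:,1]-col[:,2]   # green minus red
    on=g>15; 
    if on[:5].all() and (~on).any(): 
        k=np.argmax(~on); v=30+k-1+ (g[k-1]-15)/max(1,g[k-1]-g[k]); pts.append((u,v))
p=np.array(pts); c=np.polyfit(p[:,0],p[:,1],1); r=p[:,1]-np.polyval(c,p[:,0])
for a,b in zip(p,r): print(a.round(1).tolist(),round(b,2),end="; ")
# gripper tip projection
print(proj("top",[.5528,-.3667,.004]),proj("scene",[.5528,-.3667,.004]))
E
```

```text
[22.0, 47.1] -0.19; [28.0, 47.6] 0.09; [34.0, 47.5] -0.18; [40.0, 47.8] 0.06; [46.0, 48.0] 0.05; [52.0, 48.1] 0.01; [58.0, 48.2] -0.01; [64.0, 48.5] 0.06; [220.0, 52.5] 0.05; [240.0, 53.2] 0.22; [260.0, 53.5] 0.01; [280.0, 54.1] 0.11; [300.0, 54.5] -0.05; [320.0, 55.0] -0.07; [340.0, 55.5] -0.06; [360.0, 56.1] -0.0; [380.0, 56.4] -0.18; [400.0, 57.1] -0.04; [420.0, 57.6] -0.07; [440.0, 58.2] 0.04; [460.0, 58.8] 0.13; [480.0, 59.2] -0.03; [500.0, 59.9] 0.14; [520.0, 60.2] -0.05; [540.0, 60.9] 0.15; [560.0, 61.3] -0.03; [580.0, 61.9] 0.04; [600.0, 62.1] -0.25; [620.0, 62.9] 0.03; [np.float64(475.07072476005436), np.float64(211.6718856960316)] [np.float64(240.20252285050105), np.float64(340.7600996811491)]
```

The lens is straight and the TCP projects onto the button. So the fingertips must be well behind the TCP at partial opening, and they closed above the button. I'll open and go lower while watching the force.

Request:
jog_arm --deltas '[[[0,0,-8,0,0,0,45],[0,0,0,0,0,0,45],[0,0,8,0,0,0,45],[0,0,0,0,0,0,45]]]'

```text
clock: 8.3
eef_pos: [0.5531, -0.367, 0.0048]
tool_rot: [0.657, 0.754, 0.0, 0.001]
ft_force: [-1.3, 0.3, 0.1]
grip_width: 0.0448
```

Request:
jog_arm --deltas '[[[0,0,3,0,0,0,45]]]'

```text
clock: 8.4
eef_pos: [0.5534, -0.3672, 0.002]
tool_rot: [0.657, 0.754, 0.0, 0.001]
ft_force: [0.8, -0.9, 0.3]
grip_width: 0.0449
```

Request:
jog_arm --deltas '[[[0,0,3,0,0,0,45]]]'

```text
clock: 8.5
eef_pos: [0.5531, -0.367, -0.0017]
tool_rot: [0.657, 0.754, 0.0, 0.001]
ft_force: [-0.2, -0.3, 0.1]
grip_width: 0.0451
```

Request:
jog_arm --deltas '[[[0,0,2,0,0,0,45]]]'

```text
clock: 8.6
eef_pos: [0.5529, -0.3669, -0.0043]
tool_rot: [0.657, 0.754, 0.0, 0.001]
ft_force: [0.1, -0.5, -0.5]
grip_width: 0.0452
```

Request:
jog_arm --deltas '[[[0,0,2,0,0,0,45],[0,0,0,0,0,0,33]]]'

```text
clock: 8.8
eef_pos: [0.5524, -0.3665, -0.0073]
tool_rot: [0.657, 0.754, 0.0, -0.0]
ft_force: [-0.1, -0.4, -1.3]
grip_width: 0.0334
```

Request:
jog_arm --deltas '[[[0,0,0,0,0,0,20],[0,0,0,0,0,0,20]]]'

```text
clock: 9.0
eef_pos: [0.5524, -0.3665, -0.0075]
tool_rot: [0.657, 0.754, 0.0, -0.0]
ft_force: [-0.8, 0.1, -0.6]
grip_width: 0.0202
```

```bash
python3 - <<'E'
from h import *
a=save("top","t3.png");b=save("scene","s3.png")
for c,im in(("top",a),("scene",b)):
    p=[proj(c,np.array(get_obs()["eef_pos"])+[0,0,z]) for z in (0,.02,.04)]
    im=im.copy()
    x,y=(440,175) if c=="top" else (195,305)
    q=cv2.resize(im[y:y+60,x:x+75],(400*2//2*1,320),interpolation=cv2.INTER_CUBIC)
    for k in p: cv2.circle(q,tuple(int(v) for v in (np.array(k)-[x,y]+.5)*320/60),2,(0,255,0),-1)
    a=q if c=="top" else np.hstack([a,q])
cv2.imwrite("pics/c3.png",a[:,:,::-1])
E
```

```text
(no output)
```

View pics/c3.png

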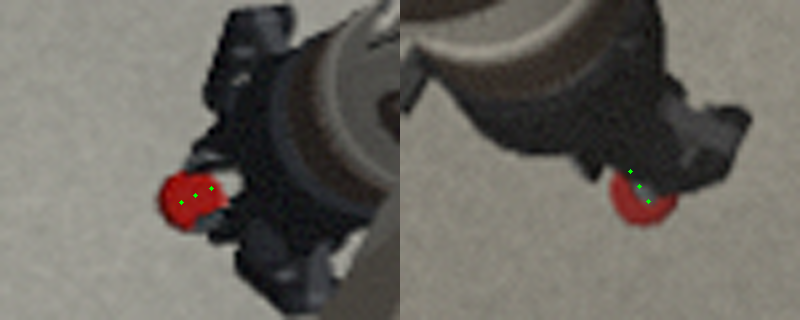

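Request:
jog_arm --deltas '[[[0,0,-35,0,0,0,0],[0,40,0,0,0,0,0],[0,0,0,0,0,0,0],[0,0,15,0,0,0,0],[0,0,0,0,0,0,0]]]'

```text
clock: 9.6
eef_pos: [0.5921, -0.3606, 0.0124]
tool_rot: [0.657, 0.754, -0.0, -0.001]
ft_force: [-0.3, 0.4, -0.5]
grip_width: 0.0
```

Request:
jog_arm --deltas '[[[0,0,4,0,0,0,0],[0,0,0,0,0,0,0]]]'

```text
clock: 9.8
eef_pos: [0.5915, -0.3607, 0.0087]
tool_rot: [0.657, 0.754, -0.0, -0.001]
ft_force: [0.4, -1.0, 0.1]
grip_width: 0.0001
```

```bash
python3 - <<'E'
from h import *
a=save("top","t4.png");b=save("scene","s4.png")
P=np.array(get_obs()["eef_pos"]);print(get_obs())
for c,im in(("top",a),("scene",b)):
    u,v=proj(c,P); x,y=int(u)-37,int(v)-30
    q=cv2.resize(im[y:y+60,x:x+75],(400,320),interpolation=cv2.INTER_CUBIC)
    for k in [proj(c,P+[0,0,z]) for z in (0,.02,.04)]: cv2.circle(q,tuple(int(v) for v in (np.array(k)-[x,y]+.5)*320/60),2,(0,255,0),-1)
    a=q if c=="top" else np.hstack([a,q])
cv2.imwrite("pics/c4.png",a[:,:,::-1])
E
```

```text
{'clock': 9.9, 'joint_pos': array([-5.47721101e-01,  7.41631087e-01,  3.22450187e-01,  1.15182864e+00,
       -2.63280733e-05,  8.85941732e-01]), 'joint_vel': array([ 0.00135022, -0.00554584,  0.006853  , -0.00114667,  0.00099765,
       -0.0004926 ]), 'tau': array([ 5.90022001e-02, -5.71612501e+01,  2.35015565e+01,  3.98620544e-02,
        9.25187051e-04, -1.03150527e-03]), 'eef_pos': array([ 0.59238307, -0.36134883,  0.00984625]), 'tool_rot': array([ 6.56999202e-01,  7.53891263e-01, -3.09185072e-05, -1.02869026e-04]), 'ft_force': array([-0.4003617 ,  0.63904257, -0.26911615]), 'ft_torque': array([-0.04772809, -0.02616717,  0.02918993]), 'grip_width': -7.375092418816434e-05}
```

View pics/c4.png

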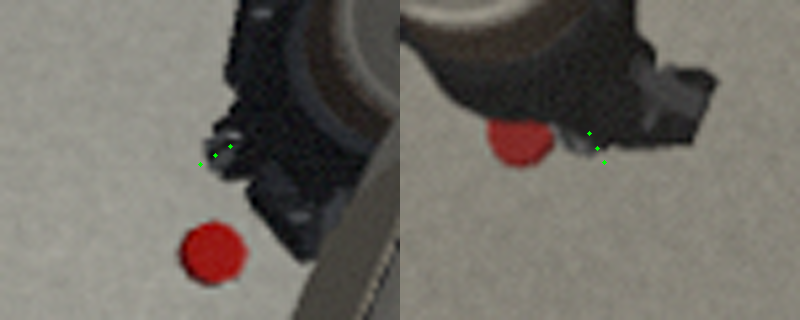

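Shut, the visible fingertip sits about 15 mm above the reported TCP. I'll touch the bench here to calibrate the height.

Request:
jog_arm --deltas '[[[0,0,4,0,0,0,0],[0,0,4,0,0,0,0]]]'

```text
clock: 10.1
eef_pos: [0.593, -0.3622, 0.0032]
tool_rot: [0.657, 0.754, 0.0, 0.001]
ft_force: [0.8, 0.4, 0.0]
grip_width: -0.0002
```

Request:
jog_arm --deltas '[[[0,0,4,0,0,0,0]]]'

```text
clock: 10.2
eef_pos: [0.5931, -0.3624, -0.0008]
tool_rot: [0.657, 0.754, 0.0, 0.002]
ft_force: [-0.5, -0.1, -0.2]
grip_width: -0.0002
```

Request:
jog_arm --deltas '[[[0,0,3,0,0,0,0]]]'

```text
clock: 10.3
eef_pos: [0.5929, -0.3624, -0.0043]
tool_rot: [0.657, 0.754, 0.0, 0.001]
ft_force: [0.0, -0.2, -0.3]
grip_width: 0.0001
```

Request:
jog_arm --deltas '[[[0,0,3,0,0,0,0]]]'

```text
clock: 10.4
eef_pos: [0.5928, -0.3623, -0.0076]
tool_rot: [0.657, 0.754, 0.0, 0.001]
ft_force: [-0.7, 0.7, 0.2]
grip_width: 0.0
```

Request:
jog_arm --deltas '[[[0,0,3,0,0,0,0]]]'

```text
clock: 10.5
eef_pos: [0.5928, -0.3623, -0.0111]
tool_rot: [0.657, 0.754, 0.0, 0.001]
ft_force: [0.2, -0.6, -0.1]
grip_width: -0.0004
```

Request:
jog_arm --deltas '[[[0,0,2,0,0,0,0]]]'

```text
clock: 10.6
eef_pos: [0.5925, -0.3621, -0.0136]
tool_rot: [0.657, 0.754, 0.0, 0.001]
ft_force: [-0.5, 0.8, 0.0]
grip_width: -0.0003
```

Request:
jog_arm --deltas '[[[0,0,2,0,0,0,0]]]'

```text
clock: 10.7
eef_pos: [0.5925, -0.3621, -0.0159]
tool_rot: [0.657, 0.754, 0.0, 0.001]
ft_force: [0.3, -0.8, 0.3]
grip_width: 0.0
```

Request:
jog_arm --deltas '[[[0,0,2,0,0,0,0]]]'

```text
clock: 10.8
eef_pos: [0.5926, -0.3621, -0.0181]
tool_rot: [0.657, 0.754, 0.0, 0.001]
ft_force: [-0.7, -0.1, 0.2]
grip_width: -0.0001
```

Request:
jog_arm --deltas '[[[0,0,2,0,0,0,0]]]'

```text
clock: 10.9
eef_pos: [0.5926, -0.3621, -0.0203]
tool_rot: [0.657, 0.754, 0.0, 0.001]
ft_force: [0.1, -0.1, 1.3]
grip_width: -0.0001
```

Request:
jog_arm --deltas '[[[0,0,2,0,0,0,0]]]'

```text
clock: 11.0
eef_pos: [0.5927, -0.3622, -0.0224]
tool_rot: [0.657, 0.754, 0.0, 0.001]
ft_force: [0.3, -0.3, -0.0]
grip_width: -0.0003
```

Request:
jog_arm --deltas '[[[0,0,2,0,0,0,0]]]'

```text
clock: 11.1
eef_pos: [0.5927, -0.3622, -0.0245]
tool_rot: [0.657, 0.754, 0.0, 0.001]
ft_force: [-0.3, -0.5, -0.1]
grip_width: 0.0
```

```bash
python3 - <<'E'
from h import *
a=save("top","t5.png");b=save("scene","s5.png")
P=np.array(get_obs()["eef_pos"]);print(P,get_obs()["ft_force"],get_obs()["tau"])
for c,im in(("top",a),("scene",b)):
    u,v=proj(c,P); x,y=int(u)-37,int(v)-30
    q=cv2.resize(im[y:y+60,x:x+75],(400,320),interpolation=cv2.INTER_CUBIC)
    for k in [proj(c,P+[0,0,z]) for z in (0,.02,.04)]: cv2.circle(q,tuple(int(v) for v in (np.array(k)-[x,y]+.5)*320/60),2,(0,255,0),-1)
    a=q if c=="top" else np.hstack([a,q])
cv2.imwrite("pics/c5.png",a[:,:,::-1])
E
```

```text
[ 0.59239601 -0.36197772 -0.02483128] [-0.76067777 -0.20008189  0.07833086] [ 1.55949107e-03 -5.82578909e+01  2.32460046e+01 -8.39552167e-02
 -3.55165193e-04  1.81952646e-05]
```

View pics/c5.png

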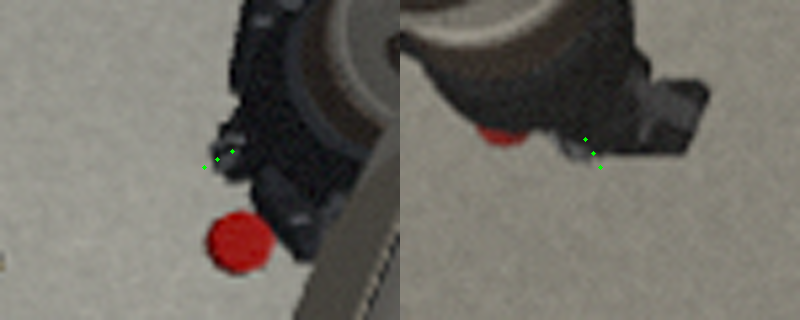

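```bash
cat > tri.py <<'E'
from h import *
def pr(c):
    m=camera_model(c); f=200/np.tan(np.radians(m["fovy"])/2); T=np.linalg.inv(m["pose"])
    return np.array([[f,0,m["cx"]],[0,f,m["cy"]],[0,0,1]])@T[:3]
def tri(a,b):
    X=cv2.triangulatePoints(pr("top"),pr("scene"),np.array(a,float),np.array(b,float)).ravel(); X=X[:3]/X[3]
    return X.round(4), np.round(proj("top",X)-np.array(a),1), np.round(proj("scene",X)-np.array(b),1)
E
python3 - <<'E'
from tri import *
for P,a,b in (((.5920,-.3610,.0092),(212,158),(585,150)),((.5924,-.3620,-.0248),(218,160),(578,155))):
    o=[np.array([int(v) for v in proj(c,P)])-[37,30] for c in("top","scene")]
    print(tri(o[0]+np.array(a)*60/320-.5, o[1]+(np.array(b)-[400,0])*60/320-.5))
E
```

```text
(array([ 0.5895, -0.3598,  0.0283]), array([0.8, 0.8]), array([ 1.7, -0.3]))
(array([ 0.5902, -0.3634, -0.0037]), array([0.7, 0.7]), array([ 1.6, -0.3]))
```

Request:
jog_arm --deltas '[[[0,0,2,0,0,0,0]]]'

```text
clock: 11.3
eef_pos: [0.5927, -0.3622, -0.0265]
tool_rot: [0.657, 0.754, 0.0, 0.001]
ft_force: [0.9, -0.4, -1.2]
grip_width: -0.0002
```

Request:
jog_arm --deltas '[[[0,0,2,0,0,0,0]]]'

```text
clock: 11.4
eef_pos: [0.5927, -0.3622, -0.0286]
tool_rot: [0.657, 0.754, 0.0, 0.001]
ft_force: [-0.4, -0.4, -0.1]
grip_width: 0.0002
```

Request:
jog_arm --deltas '[[[0,0,2,0,0,0,0]]]'

```text
clock: 11.5
eef_pos: [0.5929, -0.3622, -0.0306]
tool_rot: [0.657, 0.754, 0.0, 0.001]
ft_force: [0.7, -0.3, -0.3]
grip_width: -0.0001
```

Request:
jog_arm --deltas '[[[0,0,2,0,0,0,0]]]'

```text
clock: 11.6
eef_pos: [0.5928, -0.3622, -0.0328]
tool_rot: [0.657, 0.754, 0.0, 0.001]
ft_force: [0.2, 0.4, -0.0]
grip_width: 0.0001
```

```bash
python3 - <<'E'
from tri import *
t=cv2.imread("pics/t1.png");s=cv2.imread("pics/s1.png")
P=(.5582,-.3718,.0158); out=[]
cv2.imwrite("pics/now_t.png",camera("top")[:,:,::-1]);cv2.imwrite("pics/now_s.png",camera("scene")[:,:,::-1])
o=get_obs();print(o["eef_pos"],o["joint_pos"],o["ft_force"])
for T,S,P in((t,s,P),(cv2.imread("pics/now_t.png"),cv2.imread("pics/now_s.png"),o["eef_pos"])):
    row=[]
    for c,im in(("top",T),("scene",S)):
        u,v=proj(c,P);x,y=int(u)-30,int(v)-22;print(c,x,y,u,v)
        q=cv2.resize(im[y:y+36,x:x+50],(400,288),interpolation=cv2.INTER_CUBIC); 
        for k in [proj(c,np.array(P)+[0,0,z]) for z in (0,.02,.04)]: cv2.circle(q,tuple(int(v) for v in (np.array(k)-[x,y]+.5)*8),2,(0,255,0),-1)
        row.append(q)
    out.append(np.hstack(row))
cv2.imwrite("pics/c6.png",np.vstack(out))
E
```

```text
[ 0.59251392 -0.36204202 -0.03317383] [-5.48433950e-01  7.80394314e-01  2.76922961e-01  1.06594690e+00
 -1.10355402e-04  8.85844156e-01] [-0.27506057 -0.05586224  0.30586357]
top 448 186 478.7288601742274 208.73036439289285
scene 209 320 239.90215122218396 342.3395401190746
top 437 176 467.71988323687697 198.56886566940437
scene 228 329 258.61419974741125 351.94344125960333
```

View pics/c6.png

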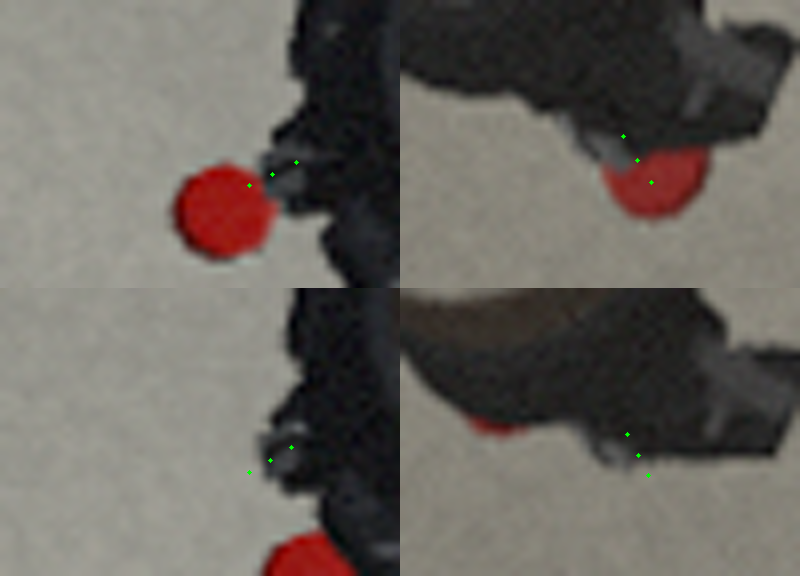

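```bash
python3 - <<'E'
from tri import *
print(tri((470,198.3),(254.8,350.6)),tri((481,208),(236.6,340.5)))
# button in the now picture
for f,c in(("now_t","top"),("now_s","scene"),("top0","top"),("sc0","scene")):
    r=cv2.imread(f"pics/{f}.png").astype(int); m=((r[...,2]>110)&(r[...,1]<60)&(r[...,0]<70)).astype(np.uint8)
    k,l,st,ce=cv2.connectedComponentsWithStats(m)
    print(f,[(st[i].tolist(),ray(c,ce[i],.0125).round(4).tolist()) for i in range(1,k) if st[i,4]>10])
E
md5sum pics/now_t.png pics/t5.png pics/t4.png
```

```text
(array([ 0.5892, -0.3643, -0.0189]), array([0.5, 0.5]), array([ 1.1, -0.2])) (array([ 0.5563, -0.373 ,  0.031 ]), array([0.5, 0.4]), array([ 1. , -0.2]))
now_t [([471, 207, 11, 11, 89], [0.5505, -0.3649, 0.0125]), ([631, 310, 6, 5, 24], [0.3246, -0.7245, 0.0125])]
now_s []
top0 [([471, 207, 11, 11, 93], [0.551, -0.3658, 0.0125]), ([631, 310, 6, 5, 24], [0.3246, -0.7245, 0.0125])]
sc0 [([235, 334, 11, 13, 115], [0.5542, -0.3662, 0.0125])]
3fe230bd637f34e7e2f884e95e22eb88  pics/now_t.png
d798853f810f90bade32da5fa41a69fc  pics/t5.png
6eb34aa18aaddb39a2bb13fcab722fb7  pics/t4.png
```

Request:
jog_arm --deltas '[[[0,0,2,0,0,0,0],[0,0,2,0,0,0,0]]]'

```text
clock: 11.9
eef_pos: [0.5928, -0.3622, -0.037]
tool_rot: [0.657, 0.754, 0.0, 0.001]
ft_force: [0.7, -0.2, 1.1]
grip_width: 0.0001
```

Request:
jog_arm --deltas '[[[0,0,2,0,0,0,0],[0,0,2,0,0,0,0]]]'

```text
clock: 12.1
eef_pos: [0.5929, -0.3623, -0.0376]
tool_rot: [0.657, 0.754, 0.0, 0.002]
ft_force: [-4.4, 2.3, 11.3]
grip_width: 0.0001
```

Request:
jog_arm --deltas '[[[0,0,2,0,0,0,0],[0,0,2,0,0,0,0]]]'

```text
clock: 12.3
eef_pos: [0.593, -0.3623, -0.0376]
tool_rot: [0.657, 0.754, 0.0, 0.002]
ft_force: [-2.7, 1.9, 8.2]
grip_width: 0.0001
```

```bash
python3 -c "
from h import *
o=get_obs();print({k:np.round(v,4) for k,v in o.items()})"
```

```text
{'clock': np.float64(12.3), 'joint_pos': array([-5.4840e-01,  7.8300e-01,  2.6960e-01,  1.0526e+00, -1.0000e-04,
        8.8590e-01]), 'joint_vel': array([ 0.0007, -0.0061, -0.0105, -0.0145, -0.0011,  0.0009]), 'tau': array([ 2.70000e-03, -5.30159e+01,  2.21485e+01, -1.61910e+00,
       -3.00000e-03, -2.50000e-03]), 'eef_pos': array([ 0.593 , -0.3623, -0.0376]), 'tool_rot': array([6.572e-01, 7.537e-01, 4.000e-04, 2.300e-03]), 'ft_force': array([-2.7098,  1.9479,  8.1903]), 'ft_torque': array([ 0.4333,  0.7746, -0.0138]), 'grip_width': np.float64(0.0001)}
```

Contact came at reported z = -37.5 mm, so the reported height reads about 37 mm low here. I'll check whether the horizontal reading is also off by projecting the expected tip footprint.

```bash
python3 - <<'E'
from h import *
P=np.array(get_obs()["eef_pos"]); row=[]
a=np.radians(98); ux=np.array([np.cos(a),np.sin(a),0]); uy=np.array([-ux[1],ux[0],0])
for c in("top","scene"):
    im=save(c,"u_"+c+".png")
    u,v=proj(c,[P[0],P[1],0]);x,y=int(u)-25,int(v)-18
    q=cv2.resize(im[y:y+36,x:x+50],(400,288),interpolation=cv2.INTER_CUBIC)
    for z,col in((0,(0,255,0)),(.03,(255,255,0))):
      for s,t in((-11,-8),(11,-8),(11,8),(-11,8)):
        k=proj(c,np.array([P[0],P[1],z])+ux*s/1e3+uy*t/1e3); cv2.circle(q,tuple(int(v) for v in (np.array(k)-[x,y]+.5)*8),2,col,-1)
    row.append(q)
q=np.clip(np.hstack(row).astype(float)*1.8,0,255).astype(np.uint8)
cv2.imwrite("pics/c7.png",q[:,:,::-1])
E
```

```text
(no output)
```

View pics/c7.png

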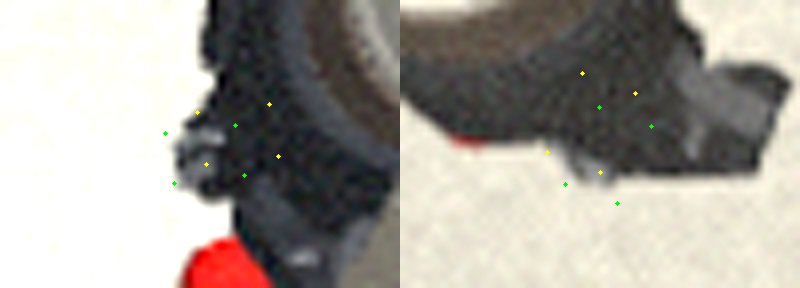

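Request:
jog_arm --deltas '[[[0,0,-40,0,0,0,30],[2,-40,0,0,0,0,50],[0,0,0,0,0,0,50],[0,0,0,0,0,0,50]]]'

```text
clock: 12.8
eef_pos: [0.5489, -0.3637, 0.0019]
tool_rot: [0.657, 0.754, -0.0, -0.0]
ft_force: [1.9, -0.6, 0.6]
grip_width: 0.0501
```

```bash
python3 plan.py "(551.5,-366,-25,98,50),(551.5,-366,-36,98,50)"
```

```text
at [ 548.9 -363.7    1.9] yaw 97.9 tilt [-0.06  0.01] j [-34.  39.  11.  62.  -0.  49.] w 50.1 F [ 1.9 -0.6  0.6] t 12.8
tiltfix rotvec deg [-0.1 -0.   0. ]
[-2.7, 2.2, 26.9, 0, 0, -0.1, 50]
-- [ 551.5 -366.   -25. ]
[0.0, 0.0, 11.0, 0, 0, -0.0, 50]
-- [ 551.5 -366.   -36. ]
```

Request:
jog_arm --deltas '[[[-3,2,26,0,0,0,50],[0,0,2,0,0,0,50],[0,0,5,0,0,0,50]]]'

```text
clock: 13.1
eef_pos: [0.5524, -0.3673, -0.0305]
tool_rot: [0.657, 0.754, -0.0, 0.001]
ft_force: [1.0, 0.2, 0.7]
grip_width: 0.0502
```

Request:
jog_arm --deltas '[[[0,0,3,0,0,0,50],[0,0,1,0,0,0,0],[0,0,0,0,0,0,0],[0,0,0,0,0,0,0]]]'

```text
clock: 13.5
eef_pos: [0.5533, -0.3671, -0.0342]
tool_rot: [0.657, 0.754, -0.0, 0.001]
ft_force: [0.2, -0.2, -0.1]
grip_width: 0.0263
```

Request:
jog_arm --deltas '[[[0,0,0,0,0,0,0]]]'

```text
clock: 13.6
eef_pos: [0.5537, -0.3673, -0.0338]
tool_rot: [0.657, 0.754, -0.0, 0.001]
ft_force: [-0.3, 0.2, -0.3]
grip_width: 0.0261
```

Request:
jog_arm --deltas '[[[0,0,0,0,0,0,0]]]'

```text
clock: 13.7
eef_pos: [0.5538, -0.3673, -0.0335]
tool_rot: [0.657, 0.754, -0.0, 0.001]
ft_force: [-0.0, -0.5, -0.2]
grip_width: 0.0262
```

Request:
jog_arm --deltas '[[[0,0,-20,0,0,0,0],[0,0,-35,0,0,0,0],[0,0,-40,0,0,0,0],[0,0,0,0,0,0,0]]]'

```text
clock: 14.1
eef_pos: [0.5524, -0.3663, 0.0627]
tool_rot: [0.657, 0.754, -0.0, -0.001]
ft_force: [0.6, -0.3, 0.9]
grip_width: 0.0259
```

```bash
cat > red.py <<'E'
from h import *
for c in("top","scene"):
    im=save(c,"r_"+c+".png"); r=im.astype(int); m=((r[...,0]>100)&(r[...,1]<60)&(r[...,2]<70)).astype(np.uint8)
    k,l,st,ce=cv2.connectedComponentsWithStats(m)
    P=np.array(get_obs()["eef_pos"])+[0,0,.0375]
    print(c,[(st[i].tolist(),ce[i].round(1).tolist(),ray(c,ce[i],.0125).round(3).tolist()) for i in range(1,k) if st[i,4]>10],"tip",np.round(proj(c,P),1),np.round(proj(c,P+[0,0,.01]),1))
E
python3 red.py; python3 plan.py "(585,-196.5,65,98,0)"
```

```text
top [([485, 200, 12, 11, 103], [490.1, 204.9], [0.569, -0.401, 0.012]), ([631, 310, 6, 5, 24], [633.5, 312.0], [0.324, -0.724, 0.012])] tip [488.4 205.8] [490.1 205. ]
scene [([224, 324, 9, 8, 47], [228.1, 327.6], [0.514, -0.356, 0.012])] tip [231.3 325.2] [230.3 323.6]
at [ 549.3 -364.3   57.3] yaw 97.9 tilt [-0.53  0.31] j [-34.  37.  16.  69.  -0.  49.] w 25.9 F [ 0.   0.1 -0.6] t 14.2
tiltfix rotvec deg [-0.5 -0.4  0. ]
[40.0, 15.0, -2.0, 0, 0, -0.0, 0]
[40.0, 14.0, -2.0, 0, 0, -0.0, 0]
[41.0, 15.0, -2.0, 0, 0, -0.1, 0]
[40.2, 14.5, -1.7, 0, 0, -0.0, 0]
-- [ 585.  -196.5   65. ]
```

Request:
jog_arm --deltas '[[[40,15,-2,-0.3,-0.2,0,0],[40,14,-2,0,0,0,0],[40,14,-2,0,0,0,0],[28,10,0,0,0,0,0],[8,3,0,0,0,0,0]]]'

```text
clock: 14.7
eef_pos: [0.5785, -0.1979, 0.055]
tool_rot: [0.659, 0.752, -0.002, -0.008]
ft_force: [-0.2, -0.7, -0.8]
grip_width: 0.0261
```

Request:
jog_arm --deltas '[[[0,0,0,0,0,0,0]]]'

```text
clock: 14.8
eef_pos: [0.5778, -0.1963, 0.0536]
tool_rot: [0.658, 0.753, -0.003, -0.009]
ft_force: [0.4, -0.7, 0.7]
grip_width: 0.0259
```

```bash
python3 red.py; python3 plan.py "(585,-196.5,0,98,0),(585,-196.5,-28,98,0)"
```

```text
top [([407, 189, 6, 9, 39], [409.9, 193.1], [0.593, -0.206, 0.012]), ([631, 310, 6, 5, 25], [633.6, 312.0], [0.324, -0.724, 0.012])] tip [412.6 192.7] [413.5 191.8]
scene [([279, 260, 9, 12, 84], [283.0, 265.7], [0.545, -0.165, 0.012])] tip [284.5 266.8] [284.1 264.7]
at [ 577.6 -198.1   53.7] yaw 97.5 tilt [-1.02  0.42] j [-19.  32.   7.  65.   0.  64.] w 25.9 F [-0.1 -0.3 -0.8] t 14.9
tiltfix rotvec deg [-1.  -0.6  0. ]
[0.0, 4.0, 27.0, 0, 0, -0.2, 0]
[0.6, 3.6, 26.7, 0, 0, -0.3, 0]
-- [ 585.  -196.5    0. ]
[-0.0, -0.0, 28.0, 0, 0, 0.0, 0]
-- [ 585.  -196.5  -28. ]
```

Request:
jog_arm --deltas '[[[0,4,25,-1,-0.6,0,0],[0,4,25,0,0,0,0],[0,0,5,0,0,0,0],[0,0,0,0,0,0,0]]]'

```text
clock: 15.3
eef_pos: [0.5848, -0.2041, -0.0026]
tool_rot: [0.662, 0.749, -0.0, 0.002]
ft_force: [-0.4, -0.5, -0.0]
grip_width: 0.0257
```

```bash
python3 plan.py "(585,-196.5,-28.5,98,0)"
```

```text
at [ 584.8 -204.1   -2.6] yaw 97.0 tilt [ 0.16 -0.21] j [-19.  35.   2.  57.  -0.  64.] w 25.7 F [-0.4 -0.5 -0. ] t 15.3
tiltfix rotvec deg [0.1 0.2 0. ]
[7.5, 1.1, 25.9, 0, 0, -1.0, 0]
-- [ 585.  -196.5  -28.5]
```

Request:
jog_arm --deltas '[[[7,1,6,0,0,-1,0],[1,0,10,0,0,0,0],[0,0,4,0,0,0,0],[0,0,0,0,0,0,0]]]'

```text
clock: 15.7
eef_pos: [0.5859, -0.198, -0.0216]
tool_rot: [0.656, 0.754, 0.0, 0.004]
ft_force: [0.2, -0.4, -0.1]
grip_width: 0.0262
```

```bash
python3 plan.py "(585,-196.5,-28.5,98,0)"
```

```text
at [ 585.9 -198.   -21.6] yaw 97.9 tilt [ 0.36 -0.29] j [-19.  36.   1.  54.  -0.  63.] w 26.2 F [ 0.2 -0.4 -0.1] t 15.7
tiltfix rotvec deg [0.3 0.3 0. ]
[1.6, -0.7, 6.9, 0, 0, -0.1, 0]
-- [ 585.  -196.5  -28.5]
```

Request:
jog_arm --deltas '[[[1,0,4,0.2,0.2,0,0],[0,0,2,0,0,0,0]]]'

```text
clock: 15.9
eef_pos: [0.5865, -0.1971, -0.0272]
tool_rot: [0.656, 0.754, 0.0, 0.002]
ft_force: [-0.0, 0.0, -0.7]
grip_width: 0.0264
```

Request:
jog_arm --deltas '[[[0,0,1,0,0,0,0]]]'

```text
clock: 16.0
eef_pos: [0.5867, -0.1971, -0.0282]
tool_rot: [0.656, 0.754, 0.0, 0.002]
ft_force: [-0.3, 0.6, 0.4]
grip_width: 0.0259
```

Request:
jog_arm --deltas '[[[0,0,0,0,0,0,0]]]'

```text
clock: 16.1
eef_pos: [0.5867, -0.197, -0.0283]
tool_rot: [0.656, 0.755, 0.0, 0.002]
ft_force: [0.1, 0.1, -1.3]
grip_width: 0.0256
```

Request:
jog_arm --deltas '[[[0,0,1.5,0,0,0,0]]]'

```text
clock: 16.2
eef_pos: [0.5871, -0.1971, -0.0295]
tool_rot: [0.656, 0.755, 0.0, 0.002]
ft_force: [-0.8, 0.3, -0.2]
grip_width: 0.026
```

Request:
jog_arm --deltas '[[[0,0,1.5,0,0,0,0]]]'

```text
clock: 16.3
eef_pos: [0.5872, -0.1971, -0.031]
tool_rot: [0.656, 0.755, 0.0, 0.003]
ft_force: [-0.8, 0.1, 8.6]
grip_width: 0.0259
```

Request:
jog_arm --deltas '[[[0,0,1.5,0,0,0,0]]]'

```text
clock: 16.4
eef_pos: [0.5872, -0.1971, -0.0311]
tool_rot: [0.656, 0.755, 0.0, 0.003]
ft_force: [-6.5, 1.4, 15.9]
grip_width: 0.0261
```

Request:
jog_arm --deltas '[[[0,0,-1,0,0,0,40],[0,0,0,0,0,0,40],[0,0,-10,0,0,0,42],[0,0,-40,0,0,0,42],[0,0,-44,0,0,0,42]]]'

```text
clock: 16.9
eef_pos: [0.581, -0.195, 0.0597]
tool_rot: [0.656, 0.755, -0.002, -0.004]
ft_force: [0.8, -0.1, 0.4]
grip_width: 0.0421
```

Request:
jog_arm --deltas '[[[0,0,-10,0,0,0,50],[0,0,0,0,0,0,50]]]'

```text
clock: 17.1
eef_pos: [0.5858, -0.1966, 0.0781]
tool_rot: [0.656, 0.755, 0.0, 0.002]
ft_force: [0.1, -0.4, -0.5]
grip_width: 0.0498
```

```bash
python3 red.py; python3 plan.py "(548,378.5,75,98,58)"
```

```text
top [([401, 192, 11, 11, 94], [406.2, 196.7], [0.584, -0.197, 0.012]), ([631, 310, 6, 5, 23], [633.6, 311.9], [0.324, -0.724, 0.012])] tip [414.6 186.7] [415.5 185.7]
scene [([286, 278, 11, 11, 98], [290.9, 282.8], [0.587, -0.197, 0.012])] tip [286.8 262.8] [286.4 260.7]
at [ 584.9 -196.3   76.1] yaw 98.0 tilt [ 0.02 -0.08] j [-19.  31.   8.  67.  -0.  64.] w 49.9 F [-0.3  0.7  0. ] t 17.2
tiltfix rotvec deg [0.  0.1 0. ]
[48.0, 4.0, 0.0, 0, 0, -0.0, 58]
[48.0, 4.0, 0.0, 0, 0, -0.0, 58]
[48.0, 4.0, 0.0, 0, 0, -0.0, 58]
[48.0, 3.0, 0.0, 0, 0, -0.0, 58]
[48.0, 4.0, 0.0, 0, 0, -0.0, 58]
[48.0, 3.0, 0.0, 0, 0, -0.0, 58]
[48.0, 4.0, 0.0, 0, 0, -0.0, 58]
[48.0, 3.0, 0.0, 0, 0, -0.0, 58]
[48.0, 4.0, 0.0, 0, 0, -0.0, 58]
[47.0, 3.0, 0.0, 0, 0, -0.0, 58]
[48.0, 4.0, 1.0, 0, 0, -0.0, 58]
[47.4, 3.1, 0.1, 0, 0, -0.0, 58]
-- [548.  378.5  75. ]
```

Request:
jog_arm --deltas '[[[48,4,0,0,0,0,58],[48,4,0,0,0,0,58],[48,4,0,0,0,0,58],[48,3,0,0,0,0,58],[48,4,0,0,0,0,58]]]'

```text
clock: 17.7
eef_pos: [0.566, 0.0438, 0.0659]
tool_rot: [0.662, 0.749, -0.005, -0.004]
ft_force: [1.3, 0.8, 0.4]
grip_width: 0.0578
```

Request:
jog_arm --deltas '[[[48,3,0,0,0,0,58],[48,4,0,0,0,0,58],[48,3,0,0,0,0,58],[48,4,0,0,0,0,58],[45,3,0,0,0,0,58]]]'

```text
clock: 18.2
eef_pos: [0.5444, 0.2884, 0.0542]
tool_rot: [0.662, 0.749, -0.013, -0.008]
ft_force: [0.2, -0.1, -0.3]
grip_width: 0.0576
```

Request:
jog_arm --deltas '[[[40,3,0,0,0,0,58],[20,2,0,0,0,0,58],[0,0,0,0,0,0,58]]]'

```text
clock: 18.5
eef_pos: [0.5358, 0.356, 0.0459]
tool_rot: [0.658, 0.752, -0.018, -0.01]
ft_force: [0.0, 0.4, 0.0]
grip_width: 0.0579
```

```bash
python3 plan.py "(549,378.7,10,98,58),(549,378.7,-20,98,58)"
```

```text
at [535.8 356.   45.9] yaw 97.6 tilt [-2.24 -0.75] j [ 33.  37.  14.  69.   1. 116.] w 57.9 F [0.  0.4 0. ] t 18.5
tiltfix rotvec deg [-2.3  0.4  0. ]
[20.7, 16.1, 35.9, 0, 0, -0.4, 58]
-- [549.  378.7  10. ]
[0.0, 0.0, 30.0, 0, 0, 0.0, 58]
-- [549.  378.7 -20. ]
```

Request:
jog_arm --deltas '[[[10,8,0,-2.3,0.4,-0.4,58],[10,8,0,0,0,0,58],[0,0,30,0,0,0,58],[0,0,10,0,0,0,58],[0,0,0,0,0,0,58]]]'

```text
clock: 19.0
eef_pos: [0.5445, 0.3723, -0.0042]
tool_rot: [0.656, 0.755, -0.008, -0.001]
ft_force: [-0.7, 0.0, -0.5]
grip_width: 0.0579
```

```bash
python3 plan.py "(549,378.7,-20,98,58)"
```

```text
at [544.5 372.3  -4.2] yaw 98.0 tilt [-0.62 -0.61] j [ 34.  40.  12.  62.  -0. 116.] w 57.9 F [-0.7  0.  -0.5] t 19.0
tiltfix rotvec deg [-0.7  0.5  0. ]
[5.7, 5.4, 15.8, 0, 0, -0.0, 58]
-- [549.  378.7 -20. ]
```

Request:
jog_arm --deltas '[[[5,5,3,-0.7,0.5,0,58],[2,1,10,0,0,0,58],[0,0,4,0,0,0,58],[0,0,0,0,0,0,58]]]'

```text
clock: 19.4
eef_pos: [0.5507, 0.3789, -0.0216]
tool_rot: [0.657, 0.754, 0.001, 0.0]
ft_force: [-0.7, -0.0, 0.5]
grip_width: 0.0583
```

```bash
python3 plan.py "(549,378.7,-35,98,58)"
```

```text
at [550.7 378.9 -21.6] yaw 97.8 tilt [0.08 0.03] j [ 35.  41.  11.  60.  -0. 117.] w 58.3 F [-0.7 -0.   0.5] t 19.4
tiltfix rotvec deg [ 0.1 -0.   0. ]
[0.0, -1.8, 13.4, 0, 0, -0.2, 58]
-- [549.  378.7 -35. ]
```

Request:
jog_arm --deltas '[[[0,-1,9,0,0,0,55],[0,0,4,0,0,0,50],[0,0,1,0,0,0,0],[0,0,0,0,0,0,0],[0,0,0,0,0,0,0]]]'

```text
clock: 19.9
eef_pos: [0.5507, 0.3795, -0.035]
tool_rot: [0.657, 0.754, 0.002, 0.001]
ft_force: [0.1, -0.3, -1.7]
grip_width: 0.0286
```

Request:
jog_arm --deltas '[[[0,0,0,0,0,0,0]]]'

```text
clock: 20.0
eef_pos: [0.5506, 0.3794, -0.0351]
tool_rot: [0.657, 0.754, 0.002, 0.001]
ft_force: [-0.2, -0.9, -0.7]
grip_width: 0.0287
```

Request:
jog_arm --deltas '[[[0,0,-20,0,0,0,0],[0,0,-45,0,0,0,0],[0,0,-45,0,0,0,0],[0,0,-10,0,0,0,0],[0,0,0,0,0,0,0]]]'

```text
clock: 20.5
eef_pos: [0.5477, 0.3778, 0.0849]
tool_rot: [0.657, 0.754, -0.002, -0.0]
ft_force: [0.4, 1.0, -1.7]
grip_width: 0.0283
```

```bash
python3 -c "
from tl import *
for s in(-1,1):print(s,loc(B,s*42,0),loc(B,s*46,0))"; python3 plan.py "(533,186,85,98,0)"
```

```text
-1 [544.7 100.2] [545.2  96.2]
1 [533.3 183.4] [532.8 187.4]
at [547.7 377.8  84.9] yaw 97.8 tilt [-0.19 -0.16] j [ 35.  36.  19.  73.  -0. 117.] w 28.3 F [ 0.4  1.  -1.7] t 20.5
tiltfix rotvec deg [-0.2  0.1  0. ]
[-47.0, -10.0, -0.0, 0, 0, -0.0, 0]
[-47.0, -10.0, -0.0, 0, 0, -0.1, 0]
[-47.0, -10.0, -0.0, 0, 0, -0.0, 0]
[-46.9, -10.9, -0.1, 0, 0, -0.1, 0]
-- [533. 186.  85.]
```

Request:
jog_arm --deltas '[[[-46,-10,-2,0,0,0,0],[-46,-10,-2,0,0,0,0],[-46,-10,-2,0,0,0,0],[-34,-7,-2,0,0,0,0],[-12,-3,0,0,0,0,0]]]'

```text
clock: 21.0
eef_pos: [0.5284, 0.1859, 0.0836]
tool_rot: [0.654, 0.756, -0.006, -0.003]
ft_force: [0.1, 0.4, -1.4]
grip_width: 0.0283
```

Request:
jog_arm --deltas '[[[0,0,0,0,0,0,0]]]'

```text
clock: 21.1
eef_pos: [0.5272, 0.1839, 0.0821]
tool_rot: [0.656, 0.755, -0.008, -0.004]
ft_force: [0.9, -0.1, -1.3]
grip_width: 0.0281
```

```bash
python3 plan.py "(533,186,40,98,0),(533,186,0,98,0)"
```

```text
at [527.2 183.9  82.1] yaw 98.1 tilt [-0.9 -0.4] j [ 19.  25.  -1.  65.  -0. 101.] w 28.1 F [ 0.9 -0.1 -1.3] t 21.1
tiltfix rotvec deg [-0.9  0.3  0. ]
[1.2, 6.0, 42.1, 0, 0, 0.1, 0]
-- [533. 186.  40.]
[0.0, 0.0, 40.0, 0, 0, -0.0, 0]
-- [533. 186.   0.]
```

Request:
jog_arm --deltas '[[[1,5,20,-0.9,0.3,0,0],[0,0,35,0,0,0,0],[0,0,20,0,0,0,0],[0,0,3,0,0,0,0],[0,0,0,0,0,0,0]]]'

```text
clock: 21.6
eef_pos: [0.5317, 0.1915, -0.0016]
tool_rot: [0.654, 0.757, 0.001, -0.002]
ft_force: [0.8, 0.4, -1.4]
grip_width: 0.0285
```

```bash
python3 plan.py "(533,186,-28,98,0)"
```

```text
at [531.7 191.5  -1.6] yaw 98.3 tilt [-0.11  0.2 ] j [ 20.  30.  -7.  53.   0. 101.] w 28.5 F [ 0.8  0.4 -1.4] t 21.6
tiltfix rotvec deg [-0.1 -0.2  0. ]
[-5.6, 0.5, 26.4, 0, 0, 0.3, 0]
-- [533. 186. -28.]
```

Request:
jog_arm --deltas '[[[-5,1,6,0,0,0.3,0],[0,0,14,0,0,0,0],[0,0,3,0,0,0,0],[0,0,0,0,0,0,0]]]'

```text
clock: 22.0
eef_pos: [0.5367, 0.1891, -0.0227]
tool_rot: [0.655, 0.756, 0.003, -0.0]
ft_force: [-0.5, 0.7, -0.8]
grip_width: 0.0283
```

Request:
jog_arm --deltas '[[[0,0,2,0,0,0,0]]]'

```text
clock: 22.1
eef_pos: [0.5376, 0.1893, -0.0238]
tool_rot: [0.655, 0.756, 0.004, 0.0]
ft_force: [0.6, 0.4, -1.7]
grip_width: 0.0281
```

Request:
jog_arm --deltas '[[[0,0,2,0,0,0,0]]]'

```text
clock: 22.2
eef_pos: [0.5383, 0.1895, -0.0251]
tool_rot: [0.655, 0.756, 0.005, 0.0]
ft_force: [0.3, 0.3, -0.4]
grip_width: 0.0286
```

Request:
jog_arm --deltas '[[[0,0,2,0,0,0,0]]]'

```text
clock: 22.3
eef_pos: [0.5388, 0.1897, -0.0266]
tool_rot: [0.655, 0.756, 0.005, 0.001]
ft_force: [-0.1, -0.5, 0.2]
grip_width: 0.0285
```

Request:
jog_arm --deltas '[[[0,-4,2,0.4,-0.3,0,0],[0,0,2,0,0,0,0]]]'

```text
clock: 22.5
eef_pos: [0.535, 0.1891, -0.0304]
tool_rot: [0.655, 0.755, 0.001, 0.001]
ft_force: [0.7, -0.4, -0.7]
grip_width: 0.0281
```

Request:
jog_arm --deltas '[[[0,0,2,0,0,0,0]]]'

```text
clock: 22.6
eef_pos: [0.5352, 0.1891, -0.0313]
tool_rot: [0.655, 0.755, 0.001, 0.001]
ft_force: [-6.0, -3.1, 18.4]
grip_width: 0.0282
```

Request:
jog_arm --deltas '[[[0,0,1.5,0,0,0,0]]]'

```text
clock: 22.7
eef_pos: [0.5353, 0.1892, -0.0313]
tool_rot: [0.655, 0.756, 0.002, 0.001]
ft_force: [-5.1, -1.2, 13.5]
grip_width: 0.0285
```

Request:
jog_arm --deltas '[[[0,0,-1,0,0,0,44],[0,0,0,0,0,0,44],[0,0,-10,0,0,0,44],[0,0,-40,0,0,0,44],[0,0,-48,0,0,0,40]]]'

```text
clock: 23.2
eef_pos: [0.5293, 0.1872, 0.0641]
tool_rot: [0.655, 0.756, -0.005, -0.003]
ft_force: [1.0, 0.6, -0.6]
grip_width: 0.0402
```

Request:
jog_arm --deltas '[[[0,0,-10,0,0,0,40],[0,0,0,0,0,0,40]]]'

```text
clock: 23.4
eef_pos: [0.5345, 0.189, 0.0825]
tool_rot: [0.655, 0.756, 0.001, 0.001]
ft_force: [0.4, -0.0, -1.1]
grip_width: 0.0401
```

```bash
cat > run2.py <<'E'
from fit import *
import sys
from math import radians as R
# refit black specimen by colour, both cameras
for c in("top","scene"):
    im=save(c,"k_"+c+".png").astype(int)
    u,v=proj(c,[.439,.354,.003]);m=np.zeros((400,640),bool);a,b=int(u),int(v)
    s=(slice(b-16,b+17),slice(a-26,a+27)); m[s]=im[s].max(2)<70
    k,l,st,ce=cv2.connectedComponentsWithStats(m.astype(np.uint8)); i=1+np.argmax(st[1:,4]); m=l==i
    print(c,st[i],*fit(M["spec"],(.439,.354,R(98)),{c:m}))
E
python3 run2.py; python3 plan.py "(439,354.5,60,98.5,40)"
```

```text
at [534.6 189.1  82.2] yaw 98.1 tilt [0.17 0.03] j [ 19.  25.  -1.  64.  -0. 101.] w 40.3 F [-0.4 -0.9  0.6] t 23.45
tiltfix rotvec deg [ 0.2 -0.   0. ]
[44.0, -18.0, 6.0, 0, 0, -0.1, 40]
[44.0, -18.0, 5.0, 0, 0, -0.1, 40]
[45.0, -17.0, 6.0, 0, 0, -0.1, 40]
[44.5, -17.8, 5.2, 0, 0, -0.1, 40]
-- [439.  354.5  60. ]Traceback (most recent call last):
  File "run2.py", line 9, in <module>
    k,l,st,ce=cv2.connectedComponentsWithStats(m.astype(np.uint8)); i=1+np.argmax(st[1:,4]); m=l==i
                                                                        ~~~~~~~~~^^^^^^^^^^
    return _wrapfunc(a, 'argmax', axis=axis, out=out, **kwds)
    return bound(*args, **kwds)
ValueError: attempt to get argmax of an empty sequence
```

```bash
sed -i 's/im=save(c,"k_"+c+".png").astype(int)/im=cv2.imread("pics\/"+("top0" if c=="top" else "sc0")+".png").astype(int)/' run2.py; python3 run2.py
```

```text
top [159 246  33  11 197] [438.2 355.7  99.4] 0.207
scene [332 122  10  16  69] [440.7 358.2 101.4] 0.357
```

Request:
jog_arm --deltas '[[[44,-18,4,0.2,0,0,40],[44,-18,4,0,0,0,40],[44,-17,2,0,0,0,40],[30,-12,0,0,0,0,40],[8,-3,0,0,0,0,40]]]'

```text
clock: 23.95
eef_pos: [0.4396, 0.348, 0.0641]
tool_rot: [0.658, 0.753, -0.005, -0.001]
ft_force: [0.4, -0.2, -0.1]
grip_width: 0.0398
```

Request:
jog_arm --deltas '[[[0,0,0,0,0,0,40]]]'

```text
clock: 24.05
eef_pos: [0.438, 0.3483, 0.0624]
tool_rot: [0.657, 0.754, -0.006, -0.001]
ft_force: [0.3, -0.0, 0.5]
grip_width: 0.0402
```

```bash
python3 plan.py "(439,354.5,0,98.5,40)"
```

```text
at [438.  348.3  62.4] yaw 97.8 tilt [-0.57 -0.47] j [ 39.  26.  -2.  62.  -0. 121.] w 40.2 F [ 0.3 -0.   0.5] t 24.05
tiltfix rotvec deg [-0.6  0.4  0. ]
[3.0, 1.0, 31.0, 0, 0, -0.3, 40]
[3.0, 0.9, 31.4, 0, 0, -0.4, 40]
-- [439.  354.5   0. ]
```

Specimen target (439, 356, yaw 99.5).

Request:
jog_arm --deltas '[[[4,1,31,-0.6,0.4,-1,40],[3,1,31,0,0,-0.7,40],[0,0,20,0,0,0,40],[0,0,3,0,0,0,40],[0,0,0,0,0,0,40]]]'

```text
clock: 24.55
eef_pos: [0.4407, 0.3493, -0.0279]
tool_rot: [0.648, 0.762, -0.002, 0.001]
ft_force: [0.8, 0.5, 0.3]
grip_width: 0.0397
```

```bash
python3 plan.py "(439,356,-36,99.5,35)"
```

```text
at [440.7 349.3 -27.9] yaw 99.2 tilt [-0.1  -0.24] j [ 38.  32.  -8.  50.  -0. 119.] w 39.7 F [0.8 0.5 0.3] t 24.55
tiltfix rotvec deg [-0.1  0.2  0. ]
[6.9, -0.6, 8.1, 0, 0, -0.3, 35]
-- [439. 356. -36.]
```

Request:
jog_arm --deltas '[[[7,-1,0,0,0,-0.3,35],[0,0,4,0,0,0,35],[0,0,2,0,0,0,30]]]'

```text
clock: 24.85
eef_pos: [0.4411, 0.3564, -0.0316]
tool_rot: [0.647, 0.763, -0.0, 0.001]
ft_force: [-0.5, -0.1, 0.7]
grip_width: 0.0303
```

Request:
jog_arm --deltas '[[[0,0,2,0,0,0,28]]]'

```text
clock: 24.95
eef_pos: [0.4418, 0.3571, -0.0329]
tool_rot: [0.647, 0.763, 0.001, 0.001]
ft_force: [-0.7, -0.2, 0.7]
grip_width: 0.0278
```

```bash
python3 plan.py "(439,356,-37,99.5,28)"
```

```text
at [441.8 357.1 -32.9] yaw 99.4 tilt [ 0.18 -0.03] j [ 39.  32.  -8.  49.  -0. 120.] w 27.8 F [-0.7 -0.2  0.7] t 24.95
tiltfix rotvec deg [0.2 0.1 0. ]
[-0.6, -2.9, 4.1, 0, 0, -0.1, 28]
-- [439. 356. -37.]
```

Request:
jog_arm --deltas '[[[-1,-2,2,0,0,0,26],[0,0,2,0,0,0,26]]]'

```text
clock: 25.15
eef_pos: [0.4403, 0.3562, -0.0364]
tool_rot: [0.646, 0.763, 0.002, 0.002]
ft_force: [0.7, 0.4, -0.3]
grip_width: 0.0257
```

Request:
jog_arm --deltas '[[[0,0,1,0,0,0,26]]]'

```text
clock: 25.25
eef_pos: [0.4402, 0.3561, -0.0374]
tool_rot: [0.646, 0.763, 0.002, 0.002]
ft_force: [0.1, 0.3, -0.4]
grip_width: 0.0261
```

Request:
jog_arm --deltas '[[[0,0,1,0,0,0,26]]]'

```text
clock: 25.35
eef_pos: [0.4402, 0.3561, -0.0378]
tool_rot: [0.646, 0.763, 0.002, 0.002]
ft_force: [-1.3, -2.4, 10.8]
grip_width: 0.026
```

Request:
jog_arm --deltas '[[[0,0,-1.5,0,0,0,0],[0,0,0,0,0,0,0],[0,0,0,0,0,0,0]]]'

```text
clock: 25.65
eef_pos: [0.4404, 0.3564, -0.0356]
tool_rot: [0.646, 0.763, 0.002, 0.002]
ft_force: [0.4, -0.6, 0.2]
grip_width: 0.0072
```

Request:
jog_arm --deltas '[[[0,0,0,0,0,0,0]]]'

```text
clock: 25.75
eef_pos: [0.4404, 0.3564, -0.0356]
tool_rot: [0.646, 0.763, 0.002, 0.002]
ft_force: [-0.9, -0.8, 0.7]
grip_width: 0.0072
```

Request:
jog_arm --deltas '[[[0,0,-20,0,0,0,0],[0,0,-40,0,0,0,0],[0,0,-45,0,0,0,0],[0,0,-12,0,0,0,0],[0,0,0,0,0,0,0]]]'

```text
clock: 26.25
eef_pos: [0.4383, 0.3549, 0.082]
tool_rot: [0.646, 0.763, -0.001, 0.001]
ft_force: [0.2, -0.4, -0.6]
grip_width: 0.0071
```

```bash
python3 - <<'E'
from h import *
o=get_obs();P=np.array(o["eef_pos"])+[0,0,.0375]
row=[]
for c in("top","scene"):
    im=save(c,"sp_"+c+".png"); u,v=proj(c,P); x,y=int(u)-40,int(v)-30
    row.append(cv2.resize(im[y:y+60,x:x+80],(400,300),interpolation=cv2.INTER_CUBIC))
cv2.imwrite("pics/c8.png",np.clip(np.hstack(row).astype(float)*1.7,0,255).astype(np.uint8)[:,:,::-1])
E
python3 plan.py "(545,101.5,95,187.8,0)"
```

```text
at [437.4 354.2  80. ] yaw 99.5 tilt [-0.11 -0.29] j [ 39.  25.  -1.  64.  -0. 120.] w 7.4 F [-0.   1.  -0.5] t 26.35
tiltfix rotvec deg [-0.2  0.3  0. ]
[-24.0, 6.0, -1.0, 0, 0, -8.0, 0]
[-25.0, 2.0, -1.0, 0, 0, -8.0, 0]
[-25.0, -1.0, -1.0, 0, 0, -8.0, 0]
[-25.0, -4.0, -2.0, 0, 0, -8.0, 0]
[-24.0, -8.0, -1.0, 0, 0, -8.0, 0]
[-22.0, -11.0, -2.0, 0, 0, -8.1, 0]
[-21.0, -14.0, -1.0, 0, 0, -8.0, 0]
[-18.0, -17.0, -2.0, 0, 0, -8.1, 0]
[-16.0, -19.0, -1.0, 0, 0, -8.0, 0]
[-13.0, -21.0, -2.0, 0, 0, -8.1, 0]
[-9.3, -23.3, -1.0, 0, 0, -8.0, 0]
-- [545.  101.5  95. ]
```

View pics/c8.png

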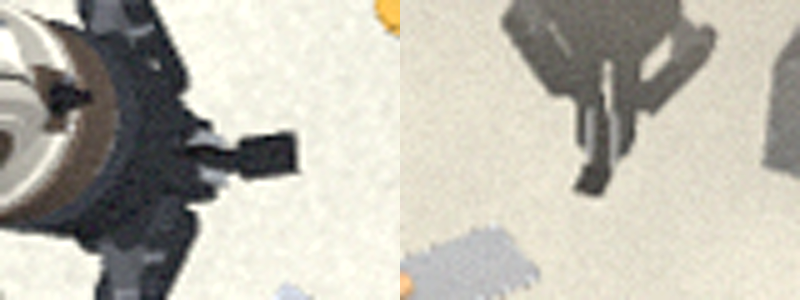

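The picture shows the black specimen held at its waist between the fingers (crop 150–298, 130–175). Now I'll carry it to the blue tote's black compartment and turn it on the way.

Request:
jog_arm --deltas '[[[-24,6,-4,0,0,-8,0],[-25,2,-4,0,0,-8,0],[-25,-1,-4,0,0,-8,0],[-25,-4,-4,0,0,-8,0],[-24,-8,-4,0,0,-8,0]]]'

```text
clock: 26.85
eef_pos: [0.4825, 0.2358, 0.0901]
tool_rot: [0.33, 0.944, -0.009, -0.006]
ft_force: [0.3, -0.5, 0.4]
grip_width: 0.0074
```

Request:
jog_arm --deltas '[[[-22,-11,-3,0,0,-8,0],[-21,-14,-3,0,0,-8,0],[-18,-17,-3,0,0,-8,0],[-14,-16,0,0,0,-8,0],[-5,-8,0,0,0,-5,0]]]'

```text
clock: 27.35
eef_pos: [0.5243, 0.133, 0.0891]
tool_rot: [0.0, 1.0, -0.01, -0.018]
ft_force: [-0.3, 0.1, -0.1]
grip_width: 0.007
```

Request:
jog_arm --deltas '[[[0,0,0,0,0,0,0]]]'

```text
clock: 27.45
eef_pos: [0.5236, 0.1314, 0.087]
tool_rot: [0.002, 1.0, -0.011, -0.019]
ft_force: [-0.8, 0.0, 0.4]
grip_width: 0.0071
```

```bash
python3 plan.py "(545.5,100,60,187.8,0)"
```

```text
at [523.6 131.4  87. ] yaw 179.8 tilt [-2.2  -1.21] j [14. 24. -1. 67. -1. 15.] w 7.1 F [-0.8  0.   0.4] t 27.45
tiltfix rotvec deg [-1.2 -2.2  0. ]
[-22.0, -31.3, 27.0, 0, 0, -8.0, 0]
-- [545.5 100.   60. ]
```

Request:
jog_arm --deltas '[[[-11,-16,0,-1.2,-2.2,-4,0],[-11,-15,0,0,0,-4,0],[0,0,10,0,0,0,0],[0,0,0,0,0,0,0]]]'

```text
clock: 27.85
eef_pos: [0.5419, 0.1016, 0.0697]
tool_rot: [-0.067, 0.998, 0.001, -0.006]
ft_force: [-0.4, 0.6, 0.9]
grip_width: 0.007
```

```bash
python3 plan.py "(545.5,100,30,187.8,0)"
```

```text
at [541.9 101.6  69.7] yaw -172.3 tilt [-0.66  0.06] j [11. 25. -3. 63.  0.  3.] w 7.0 F [-0.4  0.6  0.9] t 27.85
tiltfix rotvec deg [ 0.1 -0.6  0. ]
[-3.4, -2.0, 39.7, 0, 0, -0.1, 0]
-- [545.5 100.   30. ]
```

Request:
jog_arm --deltas '[[[-3,-1,30,0.1,-0.6,0,0],[0,0,12,0,0,0,0],[0,0,0,0,0,0,0]]]'

```text
clock: 28.15
eef_pos: [0.5423, 0.1036, 0.0251]
tool_rot: [-0.066, 0.998, 0.001, -0.002]
ft_force: [-0.0, 0.1, 0.6]
grip_width: 0.0074
```

```bash
python3 plan.py "(545.5,100,0,187.8,0)"
```

```text
at [542.3 103.6  25.1] yaw -172.4 tilt [-0.24  0.06] j [11. 27. -7. 56.  0.  3.] w 7.4 F [-0.   0.1  0.6] t 28.15
tiltfix rotvec deg [ 0.1 -0.2  0. ]
[-2.7, -4.0, 25.1, 0, 0, -0.2, 0]
-- [545.5 100.   -0. ]
```

Request:
jog_arm --deltas '[[[-3,-5,6,0,-0.2,0,0],[0,-1,18,0,0,0,0],[0,0,14,0,0,0,0],[0,0,6,0,0,0,0],[0,0,1,0,0,0,0]]]'

```text
clock: 28.65
eef_pos: [0.5493, 0.0995, -0.0183]
tool_rot: [-0.067, 0.998, 0.001, 0.003]
ft_force: [0.1, -0.3, 0.7]
grip_width: 0.0075
```

```bash
python3 plan.py "(545.5,100,-30,187.8,0)"
```

```text
at [549.3  99.5 -18.3] yaw -172.3 tilt [0.28 0.15] j [10. 30. -9. 50.  0.  3.] w 7.5 F [ 0.1 -0.3  0.7] t 28.65
tiltfix rotvec deg [0.1 0.3 0. ]
[3.7, 0.9, 11.7, 0, 0, -0.1, 0]
-- [545.5  99.9 -30. ]
```

Request:
jog_arm --deltas '[[[4,1,5,0.1,0.3,0,0],[0,0,5,0,0,0,0],[0,0,2,0,0,0,0]]]'

```text
clock: 28.95
eef_pos: [0.5467, 0.1004, -0.0291]
tool_rot: [-0.067, 0.998, 0.0, 0.002]
ft_force: [0.4, 0.2, 0.6]
grip_width: 0.0075
```

Request:
jog_arm --deltas '[[[0,0,1.5,0,0,0,0]]]'

```text
clock: 29.05
eef_pos: [0.5469, 0.1005, -0.0305]
tool_rot: [-0.067, 0.998, 0.0, 0.002]
ft_force: [0.4, -0.8, -0.3]
grip_width: 0.0067
```

Request:
jog_arm --deltas '[[[0,0,1.5,0,0,0,0]]]'

```text
clock: 29.15
eef_pos: [0.5471, 0.1005, -0.0317]
tool_rot: [-0.067, 0.998, 0.0, 0.002]
ft_force: [-4.5, -1.8, 12.2]
grip_width: 0.0073
```

Request:
jog_arm --deltas '[[[0,0,-1,0,0,0,24],[0,0,0,0,0,0,24],[0,0,-10,0,0,0,24],[0,0,-40,0,0,0,24],[0,0,-48,0,0,0,30]]]'

```text
clock: 29.65
eef_pos: [0.5406, 0.0993, 0.0638]
tool_rot: [-0.067, 0.998, -0.001, -0.006]
ft_force: [1.0, 0.3, 0.2]
grip_width: 0.0301
```

Request:
jog_arm --deltas '[[[0,0,-10,0,0,0,30],[0,0,0,0,0,0,30]]]'

```text
clock: 29.85
eef_pos: [0.5462, 0.1003, 0.0827]
tool_rot: [-0.067, 0.998, 0.0, 0.002]
ft_force: [-0.0, -0.6, -0.2]
grip_width: 0.0298
```

```bash
python3 plan.py "(433,-358,95,95,40)"; cat > run3.py <<'E'
from fit import *
from math import radians as R
for c in("top","scene"):
    im=cv2.imread("pics/"+("top0" if c=="top" else "sc0")+".png").astype(int)
    u,v=proj(c,[.433,-.358,.006]);m=np.zeros((400,640),bool);a,b=int(u),int(v)
    s=(slice(b-20,b+21),slice(a-24,a+25)); m[s]=im[s].max(2)<95
    k,l,st,ce=cv2.connectedComponentsWithStats(m.astype(np.uint8)); i=1+np.argmax(st[1:,4]); m=l==i
    print(c,st[i],*fit(M["spacer"],(.433,-.358,R(95)),{c:m}))
E
python3 run3.py
```

```text
at [546.2 100.3  82.7] yaw -172.4 tilt [0.17 0.03] j [10. 24. -2. 63.  0.  3.] w 29.8 F [-0.  -0.6 -0.2] t 29.85
tiltfix rotvec deg [0.  0.2 0. ]
[14.0, -37.0, -1.0, 0, 0, 7.7, 40]
[9.0, -38.0, -1.0, 0, 0, 7.7, 40]
[4.0, -39.0, -1.0, 0, 0, 7.7, 40]
[-1.0, -39.0, -1.0, 0, 0, 7.7, 40]
[-6.0, -39.0, -1.0, 0, 0, 7.7, 40]
[-11.0, -38.0, -1.0, 0, 0, 7.7, 40]
[-16.0, -36.0, -1.0, 0, 0, 7.7, 40]
[-21.0, -33.0, -1.0, 0, 0, 7.7, 40]
[-25.0, -30.0, -1.0, 0, 0, 7.8, 40]
[-29.0, -26.0, -1.0, 0, 0, 7.7, 40]
[-33.0, -22.0, -1.0, 0, 0, 7.8, 40]
[-35.8, -17.9, -1.3, 0, 0, 7.7, 40]
-- [ 433. -358.   95.]
top [461 259  26   6 132] [ 431.7 -357.1   95.2] 0.145
scene [192 301  18  26 171] [ 433.5 -357.7   96.9] 0.162
```

Request:
jog_arm --deltas '[[[14,-37,-4,0,0,7.7,40],[9,-38,-4,0,0,7.7,40],[4,-39,-4,0,0,7.7,40],[-1,-39,-4,0,0,7.7,40],[-6,-39,-4,0,0,7.7,40]]]'

```text
clock: 30.35
eef_pos: [0.4966, -0.0905, 0.0989]
tool_rot: [0.273, 0.962, 0.001, 0.0]
ft_force: [0.6, 0.3, 0.3]
grip_width: 0.0401
```

Request:
jog_arm --deltas '[[[-11,-38,-3,0,0,7.7,40],[-16,-36,-3,0,0,7.7,40],[-21,-33,-3,0,0,7.7,40],[-25,-30,-3,0,0,7.7,40],[-29,-26,-2,0,0,7.7,40]]]'

```text
clock: 30.85
eef_pos: [0.4368, -0.2851, 0.107]
tool_rot: [0.586, 0.81, 0.0, -0.005]
ft_force: [1.0, 0.1, 0.7]
grip_width: 0.0398
```

Request:
jog_arm --deltas '[[[-20,-13,0,0,0,7,40],[-8,-4,0,0,0,3,40],[0,0,0,0,0,0,40]]]'

```text
clock: 31.15
eef_pos: [0.4238, -0.3221, 0.1032]
tool_rot: [0.661, 0.75, -0.001, -0.007]
ft_force: [-0.0, -0.1, -0.0]
grip_width: 0.04
```

```bash
python3 plan.py "(432.7,-357.5,30,96,40)"
```

```text
at [ 423.8 -322.1  103.2] yaw 97.2 tilt [-0.67  0.47] j [-37.  21.  -3.  66.  -0.  46.] w 40.0 F [-0.  -0.1 -0. ] t 31.15
tiltfix rotvec deg [-0.6 -0.5  0. ]
[-18.0, 2.0, 37.0, 0, 0, 0.6, 40]
[-18.2, 2.6, 36.2, 0, 0, 0.6, 40]
-- [ 432.7 -357.5   30. ]
```

Request:
jog_arm --deltas '[[[-18,3,30,-0.6,-0.5,0.6,40],[-18,3,40,0,0,0.6,40],[0,0,35,0,0,0,40],[0,0,8,0,0,0,40],[0,0,0,0,0,0,40]]]'

```text
clock: 31.65
eef_pos: [0.4344, -0.3545, -0.015]
tool_rot: [0.666, 0.746, 0.001, -0.001]
ft_force: [-0.6, 0.2, 1.0]
grip_width: 0.0399
```

```bash
python3 plan.py "(432.7,-357.5,-36,96,36)"
```

```text
at [ 434.4 -354.5  -15. ] yaw 96.4 tilt [-0.02  0.17] j [-39.  31.  -8.  52.   0.  44.] w 39.9 F [-0.6  0.2  1. ] t 31.65
tiltfix rotvec deg [-0.  -0.2  0. ]
[-2.7, -2.0, 21.0, 0, 0, 0.4, 36]
-- [ 432.7 -357.5  -36. ]
```

Request:
jog_arm --deltas '[[[-3,-2,5,0,0,0.4,36],[0,0,9,0,0,0,36],[0,0,4,0,0,0,36],[0,0,1.5,0,0,0,0],[0,0,0,0,0,0,0]]]'

```text
clock: 32.15
eef_pos: [0.436, -0.3586, -0.0309]
tool_rot: [0.668, 0.744, 0.001, 0.003]
ft_force: [1.4, -0.1, -0.7]
grip_width: 0.0095
```

Request:
jog_arm --deltas '[[[0,0,0,0,0,0,0],[0,0,0,0,0,0,0]]]'

```text
clock: 32.35
eef_pos: [0.4364, -0.3589, -0.0301]
tool_rot: [0.668, 0.744, 0.001, 0.003]
ft_force: [1.1, 0.1, -0.9]
grip_width: 0.0098
```

Request:
jog_arm --deltas '[[[0,0,-20,0,0,0,0],[0,0,-45,0,0,0,0],[0,0,-48,0,0,0,0],[0,0,-20,0,0,0,0],[0,0,0,0,0,0,0]]]'

```text
clock: 32.85
eef_pos: [0.4342, -0.3576, 0.106]
tool_rot: [0.668, 0.744, 0.001, 0.001]
ft_force: [-0.0, -0.0, -0.9]
grip_width: 0.0097
```

```bash
python3 -c "
from tl import *
print(loc(Y,46,0))"; python3 plan.py "(572,-102,105,8,0)"; python3 - <<'E'
from h import *
o=get_obs();P=np.array(o["eef_pos"])+[0,0,.0375];row=[]
for c in("top","scene"):
    im=save(c,"sb_"+c+".png"); u,v=proj(c,P); x,y=int(u)-40,int(v)-30
    row.append(cv2.resize(im[y:y+60,x:x+80],(400,300),interpolation=cv2.INTER_CUBIC))
    if c=="top": row.append(cv2.resize(im[150:260,190:440],(400*250//220,200))) 
E
```

```text
[ 572.1 -103.4]
at [ 434.2 -357.6  106. ] yaw 96.2 tilt [0.17 0.03] j [-40.  24.   1.  67.   0.  44.] w 9.7 F [-0.  -0.  -0.9] t 32.85
tiltfix rotvec deg [ 0.2 -0.   0. ]
[22.0, 15.0, 0.0, 0, 0, 8.0, 0]
[24.0, 12.0, 0.0, 0, 0, 8.0, 0]
[25.0, 8.0, 0.0, 0, 0, 8.0, 0]
[26.0, 5.0, 0.0, 0, 0, 8.0, 0]
[26.0, 1.0, 0.0, 0, 0, 8.0, 0]
[26.0, -2.0, 0.0, 0, 0, 8.0, 0]
[26.0, -6.0, 0.0, 0, 0, 8.0, 0]
[24.0, -10.0, 0.0, 0, 0, 8.0, 0]
[23.0, -13.0, 0.0, 0, 0, 8.1, 0]
[21.0, -16.0, 1.0, 0, 0, 8.0, 0]
[18.7, -19.0, 0.0, 0, 0, 8.1, 0]
-- [ 572. -102.  105.]
```

Request:
jog_arm --deltas '[[[22,15,-3,0,0,8,0],[24,12,-3,0,0,8,0],[25,8,-3,0,0,8,0],[26,5,-3,0,0,8,0],[26,1,-3,0,0,8,0]]]'

```text
clock: 33.45
eef_pos: [0.4896, -0.2362, 0.1055]
tool_rot: [0.89, 0.455, -0.006, -0.011]
ft_force: [0.3, -0.1, -0.9]
grip_width: 0.0092
```

Request:
jog_arm --deltas '[[[26,-2,-3,0,0,8,0],[26,-6,-3,0,0,8,0],[24,-10,-3,0,0,8,0],[18,-11,0,0,0,8,0],[8,-6,0,0,0,6,0]]]'

```text
clock: 33.95
eef_pos: [0.5404, -0.1331, 0.1008]
tool_rot: [0.992, 0.127, -0.019, -0.013]
ft_force: [0.1, -0.9, -0.4]
grip_width: 0.01
```

Request:
jog_arm --deltas '[[[0,0,0,0,0,0,0]]]'

```text
clock: 34.05
eef_pos: [0.5395, -0.1313, 0.0981]
tool_rot: [0.991, 0.129, -0.022, -0.014]
ft_force: [-0.3, 0.3, -0.2]
grip_width: 0.0098
```

```bash
python3 plan.py "(572,-103,60,8,0)"
```

```text
at [ 539.5 -131.3   98.1] yaw 14.8 tilt [-2.66  1.32] j [-14.  26.   3.  70.   1. 151.] w 9.8 F [-0.3  0.3 -0.2] t 34.05
tiltfix rotvec deg [-2.   2.2  0. ]
[19.0, -10.0, 19.0, 0, 0, 3.4, 0]
[19.1, -10.2, 19.1, 0, 0, 3.4, 0]
-- [ 572. -103.   60.]
```

Request:
jog_arm --deltas '[[[19,-10,8,-2,2.2,3.4,0],[19,-11,14,0,0,3.4,0],[0,0,8,0,0,0,0],[0,0,0,0,0,0,0]]]'

```text
clock: 34.45
eef_pos: [0.5659, -0.1027, 0.0591]
tool_rot: [0.997, 0.071, -0.007, 0.001]
ft_force: [-1.0, 0.5, -0.3]
grip_width: 0.009
```

```bash
python3 plan.py "(572,-103,30,8,0)"
```

```text
at [ 565.9 -102.7   59.1] yaw 8.2 tilt [-0.75 -0.14] j [-10.  28.   0.  63.  -0. 162.] w 9.0 F [-1.   0.5 -0.3] t 34.45
tiltfix rotvec deg [0.  0.8 0. ]
[6.0, 1.2, 29.1, 0, 0, 0.2, 0]
-- [ 572. -103.   30.]
```

Request:
jog_arm --deltas '[[[5,1,22,0,0.7,0,0],[1,0,6,0,0,0,0],[0,0,0,0,0,0,0]]]'

```text
clock: 34.75
eef_pos: [0.5691, -0.1053, 0.0293]
tool_rot: [0.997, 0.072, -0.003, 0.0]
ft_force: [0.7, -0.1, -1.0]
grip_width: 0.0095
```

```bash
python3 plan.py "(572,-103,0,8,0)"
```

```text
at [ 569.1 -105.3   29.3] yaw 8.2 tilt [-0.29 -0.05] j [-10.  30.  -2.  59.  -0. 161.] w 9.5 F [ 0.7 -0.1 -1. ] t 34.75
tiltfix rotvec deg [0.  0.3 0. ]
[3.2, -1.9, 29.3, 0, 0, 0.2, 0]
-- [ 572. -103.   -0.]
```

Request:
jog_arm --deltas '[[[3,-3,10,0,0.3,0,0],[0,-1,22,0,0,0,0],[0,0,10,0,0,0,0],[0,0,2,0,0,0,0]]]'

```text
clock: 35.15
eef_pos: [0.5735, -0.1024, -0.0136]
tool_rot: [0.997, 0.071, 0.003, 0.001]
ft_force: [0.4, -0.0, -0.6]
grip_width: 0.0096
```

```bash
python3 plan.py "(572,-103,-25,8,0)"
```

```text
at [ 573.5 -102.4  -13.6] yaw 8.2 tilt [ 0.31 -0.06] j [-10.  32.  -5.  53.  -0. 162.] w 9.6 F [ 0.4 -0.  -0.6] t 35.15
tiltfix rotvec deg [ 0.1 -0.3  0. ]
[-1.6, 0.4, 11.4, 0, 0, 0.2, 0]
-- [ 572. -103.  -25.]
```

Request:
jog_arm --deltas '[[[-2,0,5,0,-0.3,0,0],[0,0,4,0,0,0,0],[0,0,1.5,0,0,0,0]]]'

```text
clock: 35.45
eef_pos: [0.5725, -0.1029, -0.0234]
tool_rot: [0.997, 0.071, 0.001, 0.001]
ft_force: [-0.2, 0.2, -0.3]
grip_width: 0.0096
```

Request:
jog_arm --deltas '[[[0,0,1.5,0,0,0,0]]]'

```text
clock: 35.55
eef_pos: [0.5729, -0.103, -0.0246]
tool_rot: [0.997, 0.072, 0.001, 0.001]
ft_force: [-0.5, 0.1, -0.9]
grip_width: 0.0094
```

Request:
jog_arm --deltas '[[[0,0,1.5,0,0,0,0]]]'

```text
clock: 35.65
eef_pos: [0.5733, -0.1031, -0.0259]
tool_rot: [0.997, 0.072, 0.002, 0.001]
ft_force: [0.3, 0.4, -1.3]
grip_width: 0.0097
```

Request:
jog_arm --deltas '[[[0,0,1.5,0,0,0,0]]]'

```text
clock: 35.75
eef_pos: [0.5736, -0.1031, -0.027]
tool_rot: [0.997, 0.072, 0.002, 0.001]
ft_force: [-3.9, -0.2, 10.4]
grip_width: 0.0095
```

Request:
jog_arm --deltas '[[[0,0,-0.5,0,0,0,24],[0,0,0,0,0,0,24],[0,0,-10,0,0,0,24],[0,0,-40,0,0,0,24],[0,0,-45,0,0,0,28]]]'

```text
clock: 36.25
eef_pos: [0.5677, -0.1018, 0.0654]
tool_rot: [0.997, 0.072, -0.005, -0.0]
ft_force: [0.8, -0.1, 0.8]
grip_width: 0.028
```

Request:
jog_arm --deltas '[[[0,0,-25,0,0,0,28],[0,0,-45,0,0,0,28],[0,0,-45,0,0,0,28],[0,0,-10,0,0,0,28],[0,0,0,0,0,0,28]]]'

```text
clock: 36.75
eef_pos: [0.5721, -0.1024, 0.2072]
tool_rot: [0.997, 0.072, 0.003, 0.002]
ft_force: [0.2, -0.1, -1.2]
grip_width: 0.0279
```

```bash
cat > tf.py <<'E'
from fit import *
from math import radians as R
def totes(G,tag,z={}):
    for c in("top","scene"): save(c,tag+"_"+c+".png")
    for n,g in G.items():
        ms={}
        for c in("top","scene"):
            gm=render(c,M["tote"],g,z.get(n,0))[2::4,2::4]>0
            ds=[(((d["pixels"]&gm).sum()/(d["pixels"]|gm).sum()),d) for t in("blue_tote","yellow_tote") for d in masks_of(t,c)]
            if not ds: continue
            iou,d=max(ds,key=lambda t:t[0])
            if iou>.6: ms[c]=d["pixels"]; print(n,c,round(iou,2),*fit(M["tote"],g,{c:ms[c]},z.get(n,0)))
E
python3 - <<'E'
from tf import *
totes(dict(blue=(.539,.142,R(97.8)),yellow=(.5785,-.149,R(98))),"k")
a=cv2.imread("pics/k_top.png")[155:255,200:440];b=cv2.imread("pics/k_scene.png")[130:330,230:430]
cv2.imwrite("pics/c9.png",np.vstack([cv2.resize(a,(720,300)),np.hstack([cv2.resize(b,(290,290)),np.zeros((290,430,3),np.uint8)])]))
E
python3 plan.py "(578,-149,80,8,28)"
```

```text
blue scene 0.82 [542.  141.7  98.3] 0.172
yellow scene 0.85 [ 581.7 -150.    97.7] 0.124
at [ 570.4 -102.   203.2] yaw 8.2 tilt [ 0.   -0.11] j [-10.  23.  14.  82.  -0. 162.] w 28.0 F [ 0.1 -0.  -0.2] t 37.25
tiltfix rotvec deg [0.1 0.  0. ]
[0.0, 16.0, 41.0, 0, 0, 0.1, 28]
[0.0, 16.0, 41.0, 0, 0, 0.1, 28]
[0.9, 15.6, 41.2, 0, 0, 0.0, 28]
-- [ 578. -149.   80.]
```

View pics/c9.png

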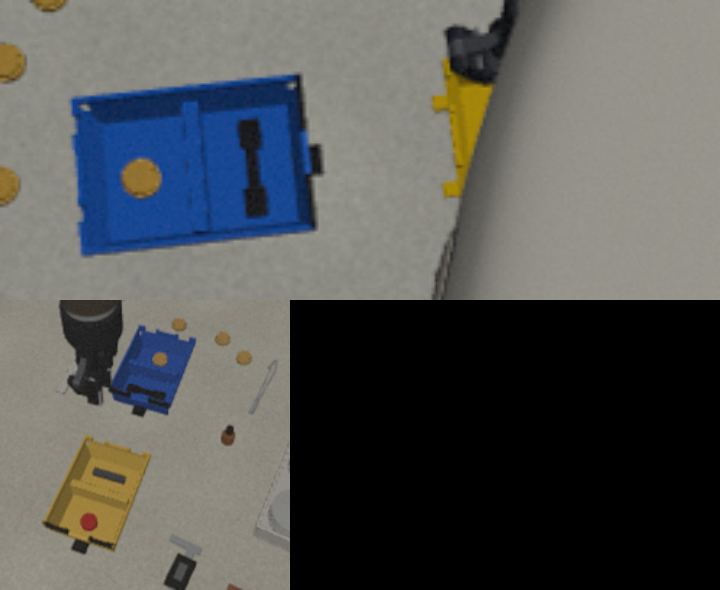

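The kits are complete. In blue, the brass weight is at (140,178) and the black specimen at (252,168). In yellow, the spacer is at (108,475) and the button at (88,522). The totes haven't moved. Next is the rib of the yellow tote.

Request:
jog_arm --deltas '[[[0,16,41,0,0,0,28],[0,16,41,0,0,0,28],[1,13,35,0,0,0,28],[1,2,8,0,0,0,28],[0,0,0,0,0,0,28]]]'

```text
clock: 37.75
eef_pos: [0.5814, -0.1492, 0.0757]
tool_rot: [0.997, 0.072, 0.002, 0.001]
ft_force: [0.4, -0.3, 0.2]
grip_width: 0.0279
```

```bash
python3 plan.py "(578.5,-149,20,8,28)"
```

```text
at [ 581.4 -149.2   75.7] yaw 8.3 tilt [ 0.22 -0.09] j [-14.  29.   5.  65.  -0. 157.] w 27.9 F [ 0.4 -0.3  0.2] t 37.75
tiltfix rotvec deg [ 0.1 -0.2  0. ]
[-1.0, -0.0, 28.0, 0, 0, 0.1, 28]
[-1.8, -0.6, 27.7, 0, 0, 0.2, 28]
-- [ 578.5 -149.    20. ]
```

Request:
jog_arm --deltas '[[[-2,0,30,0,-0.2,0,28],[-2,0,28,0,0,0,28],[0,0,6,0,0,0,28],[0,0,0,0,0,0,28]]]'

```text
clock: 38.15
eef_pos: [0.5834, -0.1492, 0.018]
tool_rot: [0.997, 0.073, 0.006, 0.002]
ft_force: [-0.5, 0.0, -0.3]
grip_width: 0.0281
```

```bash
python3 plan.py "(578.5,-149,-26,8,28)"
```

```text
at [ 583.4 -149.2   18. ] yaw 8.4 tilt [ 0.66 -0.23] j [-14.  32.   0.  58.  -0. 157.] w 28.1 F [-0.5  0.  -0.3] t 38.15
tiltfix rotvec deg [ 0.3 -0.6  0. ]
[-4.9, -0.9, 44.0, 0, 0, 0.4, 28]
-- [ 578.5 -149.   -26. ]
```

Request:
jog_arm --deltas '[[[-5,-1,8,0.3,-0.6,0.4,28],[-1,0,12,0,0,0,28],[0,0,3,0,0,0,28]]]'

```text
clock: 38.45
eef_pos: [0.5815, -0.1493, -0.0008]
tool_rot: [0.998, 0.07, 0.004, 0.001]
ft_force: [0.0, -0.1, 0.4]
grip_width: 0.0283
```

```bash
python3 plan.py "(578.5,-149,-26,8,28)"
```

```text
at [ 581.5 -149.3   -0.8] yaw 8.0 tilt [ 0.5  -0.12] j [-14.  33.  -1.  55.   0. 158.] w 28.3 F [ 0.  -0.1  0.4] t 38.45
tiltfix rotvec deg [ 0.2 -0.5  0. ]
[-2.9, -0.7, 25.2, 0, 0, 0.0, 28]
-- [ 578.5 -149.   -26. ]
```

Request:
jog_arm --deltas '[[[-3,-1,8,0.2,-0.6,0,28],[-1,0,10,0,0,0,28],[0,0,6,0,0,0,28],[0,0,1,0,0,0,28]]]'

```text
clock: 38.85
eef_pos: [0.5774, -0.149, -0.0276]
tool_rot: [0.998, 0.07, -0.001, -0.0]
ft_force: [-0.3, -0.6, -0.2]
grip_width: 0.0282
```

```bash
python3 plan.py "(578.5,-149,-26,8,28)"
```

```text
at [ 577.4 -149.   -27.6] yaw 8.0 tilt [-0.14 -0.01] j [-14.  35.  -3.  53.  -0. 158.] w 28.2 F [-0.3 -0.6 -0.2] t 38.85
tiltfix rotvec deg [-0.   0.1  0. ]
[1.1, 0.2, -1.6, 0, 0, 0.0, 28]
-- [ 578.5 -149.   -26. ]
```

Request:
jog_arm --deltas '[[[0,0,0,0,0,0,0],[0,0,0,0,0,0,0],[0,0,0,0,0,0,0],[0,0,0,0,0,0,0]]]'

```text
clock: 39.25
eef_pos: [0.5771, -0.1491, -0.0281]
tool_rot: [0.998, 0.07, -0.002, -0.0]
ft_force: [0.1, 0.1, -1.3]
grip_width: 0.011
```

```bash
python3 plan.py "(578.5,-149,0,8,0)"
```

```text
at [ 577.1 -149.1  -28.1] yaw 8.0 tilt [-0.19 -0.01] j [-14.  35.  -3.  53.  -0. 158.] w 11.0 F [ 0.1  0.1 -1.3] t 39.25
tiltfix rotvec deg [-0.   0.2  0. ]
[1.4, 0.1, -28.1, 0, 0, 0.0, 0]
-- [ 578.5 -149.    -0. ]
```

Request:
jog_arm --deltas '[[[0,0,-5,0,0,0,0],[0,0,-10,0,0,0,0],[0,0,-20,0,0,0,0],[0,0,-5,0,0,0,0],[0,0,0,0,0,0,0]]]'

```text
clock: 39.75
eef_pos: [0.575, -0.1484, 0.0126]
tool_rot: [0.998, 0.07, -0.004, -0.001]
ft_force: [0.8, -0.2, -4.2]
grip_width: 0.0107
```

```bash
python3 plan.py "(578.5,-149,90,8,0)"
```

```text
at [ 575.  -148.4   12.6] yaw 8.0 tilt [-0.47  0.07] j [-14.  32.  -0.  58.  -0. 158.] w 10.7 F [ 0.8 -0.2 -4.2] t 39.75
tiltfix rotvec deg [-0.1  0.5  0. ]
[2.0, 1.0, -39.0, 0, 0, 0.0, 0]
[1.4, 0.1, -38.4, 0, 0, 0.0, 0]
-- [ 578.5 -149.    90. ]
```

Request:
jog_arm --deltas '[[[1,0,-30,0,0.4,0,0],[1,0,-35,0,0,0,0],[1,0,-25,0,0,0,0],[0,0,-8,0,0,0,0],[0,0,0,0,0,0,0]]]'

```text
clock: 40.25
eef_pos: [0.5753, -0.1474, 0.1092]
tool_rot: [0.998, 0.07, -0.004, -0.002]
ft_force: [0.9, -0.5, -5.5]
grip_width: 0.011
```

```bash
python3 plan.py "(545,142,100,186,0,0)"
```

```text
at [ 575.3 -147.4  109.2] yaw 8.0 tilt [-0.5   0.24] j [-14.  27.   7.  71.   0. 158.] w 11.0 F [ 0.9 -0.5 -5.5] t 40.25
tiltfix rotvec deg [-0.3  0.5  0. ]
[0.0, -13.0, 0.0, 0, 0, -8.1, 0]
[2.0, -13.0, 0.0, 0, 0, -8.1, 0]
[4.0, -13.0, 0.0, 0, 0, -8.1, 0]
[6.0, -12.0, 0.0, 0, 0, -8.1, 0]
[8.0, -11.0, 1.0, 0, 0, -8.1, 0]
[9.0, -10.0, 0.0, 0, 0, -8.1, 0]
[10.0, -8.0, 1.0, 0, 0, -8.1, 0]
[11.0, -7.0, 0.0, 0, 0, -8.1, 0]
[12.0, -5.0, 1.0, 0, 0, -8.1, 0]
[13.0, -3.0, 0.0, 0, 0, -8.1, 0]
[13.0, -2.0, 1.0, 0, 0, -8.1, 0]
[13.0, 0.0, 0.0, 0, 0, -8.1, 0]
[13.0, 2.0, 1.0, 0, 0, -8.1, 0]
[13.0, 4.0, 0.0, 0, 0, -8.1, 0]
[12.0, 6.0, 1.0, 0, 0, -8.1, 0]
[11.0, 7.0, 0.0, 0, 0, -8.1, 0]
[10.0, 9.0, 1.0, 0, 0, -8.1, 0]
[8.0, 10.0, 0.0, 0, 0, -8.1, 0]
[7.0, 11.0, 1.0, 0, 0, -8.0, 0]
[5.0, 12.0, 0.0, 0, 0, -8.1, 0]
[4.0, 13.0, 1.0, 0, 0, -8.0, 0]
[1.3, 13.3, 0.2, 0, 0, -8.1, 0]
-- [545. 142. 100.]
```

Request:
jog_arm --deltas '[[[0,-6,-2,-0.2,0.4,-4,0],[1,-13,-3,0,0,-8,0],[3,-13,-3,0,0,-8,0],[5,-12,-3,0,0,-8,0],[7,-11,-3,0,0,-8,0]]]'

```text
clock: 40.75
eef_pos: [0.5625, -0.0887, 0.1128]
tool_rot: [0.923, 0.384, -0.007, -0.005]
ft_force: [0.8, 0.4, -4.1]
grip_width: 0.0112
```

Request:
jog_arm --deltas '[[[9,-10,-3,0,0,-8,0],[10,-9,-3,0,0,-8,0],[11,-7,-3,0,0,-8,0],[12,-5,-3,0,0,-8,0],[12,-3,-3,0,0,-6,0]]]'

```text
clock: 41.25
eef_pos: [0.551, -0.0203, 0.1166]
tool_rot: [0.738, 0.674, -0.011, -0.014]
ft_force: [-0.2, 0.3, -4.0]
grip_width: 0.0108
```

```bash
python3 plan.py "(545,142,110,187,0,0)"
```

```text
at [551.  -20.3 116.6] yaw 84.8 tilt [-2.04  0.34] j [-2. 24.  3. 71.  0. 93.] w 10.8 F [-0.2  0.3 -4. ] t 41.25
tiltfix rotvec deg [-2.1 -0.2  0. ]
[12.0, -2.0, 1.0, 0, 0, -7.9, 0]
[13.0, 0.0, 0.0, 0, 0, -7.9, 0]
[12.0, 2.0, 1.0, 0, 0, -7.9, 0]
[12.0, 4.0, 0.0, 0, 0, -7.8, 0]
[11.0, 5.0, 1.0, 0, 0, -7.9, 0]
[11.0, 7.0, 0.0, 0, 0, -7.8, 0]
[10.0, 8.0, 1.0, 0, 0, -7.9, 0]
[8.0, 9.0, 0.0, 0, 0, -7.8, 0]
[7.0, 10.0, 1.0, 0, 0, -7.9, 0]
[6.0, 11.0, 0.0, 0, 0, -7.8, 0]
[4.0, 12.0, 1.0, 0, 0, -7.9, 0]
[2.0, 12.0, 0.0, 0, 0, -7.8, 0]
[0.5, 12.9, 0.6, 0, 0, -7.9, 0]
-- [545. 142. 110.]
```

Request:
jog_arm --deltas '[[[12,-2,-2,-2,-0.2,-7.9,0],[13,0,-2,0,0,-7.9,0],[12,2,-2,0,0,-7.9,0],[12,4,-2,0,0,-7.9,0],[11,5,-2,0,0,-7.9,0]]]'

```text
clock: 41.75
eef_pos: [0.5409, 0.0442, 0.1154]
tool_rot: [0.454, 0.891, -0.003, -0.008]
ft_force: [-0.6, 0.1, -3.5]
grip_width: 0.011
```

Request:
jog_arm --deltas '[[[11,7,-2,0,0,-7.9,0],[10,8,-2,0,0,-7.9,0],[8,9,-2,0,0,-7.9,0],[7,10,-2,0,0,-7.9,0],[5,10,-2,0,0,-6,0]]]'

```text
clock: 42.25
eef_pos: [0.5286, 0.107, 0.1142]
tool_rot: [0.128, 0.992, -0.003, -0.018]
ft_force: [0.2, -0.1, -4.5]
grip_width: 0.0112
```

```bash
python3 plan.py "(545,142,100,188,0,0)"
```

```text
at [528.6 107.  114.2] yaw 165.2 tilt [-2.07 -0.05] j [11. 23.  0. 70.  0. 26.] w 11.2 F [ 0.2 -0.1 -4.5] t 42.25
tiltfix rotvec deg [-0.6 -2.   0. ]
[-2.0, 13.0, 5.0, 0, 0, -7.6, 0]
[-4.0, 12.0, 5.0, 0, 0, -7.6, 0]
[-5.8, 11.5, 4.2, 0, 0, -7.6, 0]
-- [545. 142. 100.]
```

Request:
jog_arm --deltas '[[[-2,13,0,-0.6,-2,-7.6,0],[-4,12,0,0,0,-7.6,0],[-5,9,0,0,0,-6,0],[-1,1,0,0,0,-1,0],[0,0,0,0,0,0,0]]]'

```text
clock: 42.75
eef_pos: [0.5385, 0.1421, 0.1033]
tool_rot: [-0.074, 0.997, 0.0, -0.008]
ft_force: [0.2, -0.2, -4.5]
grip_width: 0.0111
```

```bash
python3 plan.py "(545,142,60,188,0,0)"
```

```text
at [538.5 142.1 103.3] yaw -171.5 tilt [-0.87 -0.03] j [15. 24.  1. 68.  0.  6.] w 11.1 F [ 0.2 -0.2 -4.5] t 42.75
tiltfix rotvec deg [ 0.1 -0.9  0. ]
[-6.4, -1.0, 43.3, 0, 0, 0.5, 0]
-- [545. 142.  60.]
```

Now I'll come down to hover (reading about 45 to 50) and measure the yellow tote in the air.

Request:
jog_arm --deltas '[[[-6,0,18,0.1,-0.9,0.5,0],[0,0,22,0,0,0,0],[0,0,10,0,0,0,0],[0,0,0,0,0,0,0],[0,0,0,0,0,0,0]]]'

```text
clock: 43.25
eef_pos: [0.5419, 0.1401, 0.0492]
tool_rot: [-0.065, 0.998, -0.001, -0.002]
ft_force: [0.5, 0.3, -3.6]
grip_width: 0.0114
```

```bash
python3 plan.py "(545,142,40,188,0,0)"; python3 - <<'E'
from tf import *
o=get_obs();z=o["eef_pos"][2]+.0281
print("z",z)
totes(dict(yellow=(.543,.142,R(-82))),"h",dict(yellow=z))
a=cv2.imread("pics/h_top.png")[120:270,210:370];b=cv2.imread("pics/h_scene.png")[90:240,270:430]
cv2.imwrite("pics/c10.png",np.hstack([cv2.resize(q,(400,375),interpolation=cv2.INTER_CUBIC) for q in(a,b)]))
print(get_obs()["eef_pos"])
E
```

```text
at [541.9 140.1  49.2] yaw -172.6 tilt [-0.23 -0.12] j [15. 26. -4. 60. -0.  7.] w 11.4 F [ 0.5  0.3 -3.6] t 43.25
tiltfix rotvec deg [-0.1 -0.2  0. ]
[-3.3, 1.4, 9.2, 0, 0, -0.6, 0]
-- [545. 142.  40.]
z 0.07726645138578378
[0.5428779 0.1407542 0.0501227]
```

View pics/c10.png

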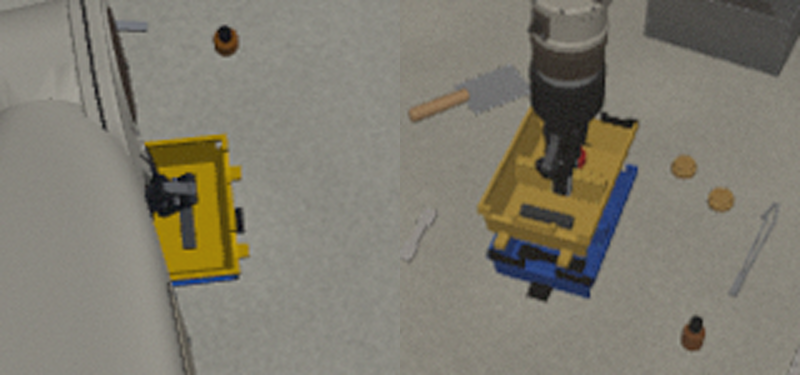

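The yellow tote is held level with its kit, black end over the blue end, lugs at the right side in the top view. I'll fit its pose in the air from the unoccluded pixels.

```bash
cat > air.py <<'E'
from tf import *
def air(tag,g,z0,cams=("top","scene")):
    L={}
    for c in cams:
        r=cv2.imread(f"pics/{tag}_{c}.png").astype(int); B,Gn,Rd=r[...,0],r[...,1],r[...,2]
        yel=(Rd-B>45)&(Gn-B>25); blu=(B-Rd>40); ben=(abs(Rd-B)<30)&(r.min(2)>95)
        lab=np.full((400,640),-1,np.int8); lab[ben|blu]=0; lab[yel]=1
        w=np.zeros((400,640),bool); u,v=[int(k) for k in proj(c,[g[0],g[1],z0])]; w[v-65:v+66,u-70:u+71]=1
        if c=="top": w[:,:278]=0
        else: w[:int(proj(c,[g[0],g[1],z0+.05])[1])-25]=0
        lab[~w]=-1; L[c]=cv2.resize(lab,None,fx=4,fy=4,interpolation=cv2.INTER_NEAREST)
    for cs in [(c,) for c in cams]+[cams]:
        def cost(v):
            p=[g[0]+v[0]/1e3,g[1]+v[1]/1e3,g[2]+np.radians(v[2])]
            return sum(((render(c,M["tote"],p,z0)!=L[c])&(L[c]>=0)).mean()*100 for c in cs)
        q=minimize(cost,[0,0,0],method="Nelder-Mead",options=dict(initial_simplex=[[0,0,0],[6,0,0],[0,6,0],[0,0,5]],xatol=.1,fatol=1e-4,maxiter=120))
        print(cs,np.round([g[0]*1e3+q.x[0],g[1]*1e3+q.x[1],np.degrees(g[2])+q.x[2]],1),round(q.fun,3),round(cost([0,0,0]),3))
E
python3 -c "
from air import *
air('h',(.543,.142,R(-82.5)),.0777)"; python3 plan.py "(545,142,40,188,0,0)"
```

```text
('top',) [534.1 138.4 -82.6] 0.016 0.122
('scene',) [537.3 139.9 -83.1] 0.101 0.184
('top', 'scene') [536.1 138.9 -83.5] 0.132 0.307
at [542.9 140.8  50.1] yaw -172.5 tilt [-0.08 -0.07] j [15. 26. -4. 60. -0.  7.] w 10.8 F [ 0.7  0.6 -3.4] t 43.55
tiltfix rotvec deg [-0.1 -0.1  0. ]
[-2.3, 1.0, 10.1, 0, 0, -0.5, 0]
-- [545. 142.  40.]
```

Request:
jog_arm --deltas '[[[-4,2,4,0,-0.1,-0.7,0],[0,0,6,0,0,0,0],[0,0,2,0,0,0,0],[0,0,0,0,0,0,0]]]'

```text
clock: 43.95
eef_pos: [0.5477, 0.1439, 0.0381]
tool_rot: [-0.072, 0.997, -0.0, 0.001]
ft_force: [0.4, 0.1, -4.6]
grip_width: 0.0111
```

```bash
python3 plan.py "(546,142.8,28,188.1,0,0)"
```

```text
at [547.7 143.9  38.1] yaw -171.8 tilt [ 0.15 -0.02] j [15. 27. -4. 58. -0.  7.] w 11.1 F [ 0.4  0.1 -4.6] t 43.95
tiltfix rotvec deg [-0.   0.1  0. ]
[1.9, -0.9, 10.1, 0, 0, 0.1, 0]
-- [546.  142.8  28. ]
```

Request:
jog_arm --deltas '[[[2,-1,4,0,0.1,0,0],[0,0,5,0,0,0,0],[0,0,1,0,0,0,0]]]'

```text
clock: 44.25
eef_pos: [0.5455, 0.1424, 0.0271]
tool_rot: [-0.072, 0.997, -0.0, 0.0]
ft_force: [-0.3, -0.8, -4.4]
grip_width: 0.0107
```

```bash
python3 plan.py "(546,142.8,20,188.1,0,0)"; python3 - <<'E'
from air import *
o=get_obs();p=o["eef_pos"];z=p[2]+.0281
for c in("top","scene"): save(c,"i_"+c+".png")
air("i",(p[0]-.006,p[1]-.001,R(-82)),z); print(get_obs()["eef_pos"].round(4))
E
```

```text
at [545.5 142.4  27.1] yaw -171.8 tilt [ 0.01 -0.05] j [15. 28. -5. 57. -0.  6.] w 10.7 F [-0.3 -0.8 -4.4] t 44.25
tiltfix rotvec deg [-0.1  0.   0. ]
[-0.6, 0.3, 7.1, 0, 0, 0.1, 0]
-- [546.  142.8  20. ]
('top',) [536.9 140.5 -81.5] 0.015 0.029
('scene',) [540.5 141.  -81.9] 0.075 0.081
('top', 'scene') [540.  140.9 -83.1] 0.103 0.11
[0.5457 0.1425 0.0274]
```

Request:
jog_arm --deltas '[[[-1,1,4,0,0,0,0],[0,0,2,0,0,0,0]]]'

```text
clock: 44.55
eef_pos: [0.5472, 0.1439, 0.0216]
tool_rot: [-0.072, 0.997, -0.0, 0.001]
ft_force: [0.6, 0.9, -4.2]
grip_width: 0.0109
```

Request:
jog_arm --deltas '[[[0,0,1.5,0,0,0,0]]]'

```text
clock: 44.65
eef_pos: [0.5473, 0.1439, 0.0199]
tool_rot: [-0.072, 0.997, -0.0, 0.001]
ft_force: [-0.4, -0.2, -4.6]
grip_width: 0.0109
```

Request:
jog_arm --deltas '[[[0,0,1.5,0,0,0,0]]]'

```text
clock: 44.75
eef_pos: [0.5473, 0.1439, 0.0182]
tool_rot: [-0.072, 0.997, -0.0, 0.001]
ft_force: [0.6, 0.7, -3.7]
grip_width: 0.0111
```

Request:
jog_arm --deltas '[[[0,0,1.5,0,0,0,0]]]'

```text
clock: 44.85
eef_pos: [0.5474, 0.1439, 0.0178]
tool_rot: [-0.072, 0.997, -0.0, 0.001]
ft_force: [-5.8, -2.2, 12.5]
grip_width: 0.011
```

Contact came at 17.8 against the predicted seated height of 17.9, so the lugs are in the seats. I'll release and retreat.

Request:
jog_arm --deltas '[[[0,0,-0.3,0,0,0,26],[0,0,0,0,0,0,26],[0,0,0,0,0,0,26]]]'

```text
clock: 45.15
eef_pos: [0.5496, 0.1445, 0.0203]
tool_rot: [-0.072, 0.997, 0.0, 0.004]
ft_force: [-0.3, -0.2, -0.1]
grip_width: 0.0261
```

Request:
jog_arm --deltas '[[[0,0,-10,0,0,0,26],[0,0,-15,0,0,0,26],[0,0,-40,0,0,0,26],[0,0,-48,0,0,0,26],[0,0,-40,0,0,0,26]]]'

```text
clock: 45.65
eef_pos: [0.5443, 0.1432, 0.174]
tool_rot: [-0.072, 0.997, -0.001, -0.003]
ft_force: [1.4, 0.3, -0.6]
grip_width: 0.0264
```

```bash
python3 plan.py "(450,-150,180,188,26,0)"
```

```text
at [544.3 143.2 174. ] yaw -171.8 tilt [-0.29 -0.14] j [15. 22.  8. 77. -0.  7.] w 26.4 F [ 1.4  0.3 -0.6] t 45.65
tiltfix rotvec deg [-0.1 -0.3  0. ]
[19.0, -40.0, -1.0, 0, 0, 0.0, 26]
[19.0, -39.0, -1.0, 0, 0, 0.0, 26]
[19.0, -40.0, -1.0, 0, 0, 0.0, 26]
[20.0, -39.0, -1.0, 0, 0, 0.1, 26]
[19.0, -40.0, -1.0, 0, 0, 0.0, 26]
[20.0, -39.0, -0.0, 0, 0, 0.1, 26]
[19.0, -39.8, -1.0, 0, 0, 0.0, 26]
-- [ 450. -150.  180.]
```

Request:
jog_arm --deltas '[[[10,-30,-6,0,0,0,26],[19,-40,-6,0,0,0,26],[19,-40,-6,0,0,0,26],[19,-40,-6,0,0,0,26],[19,-40,-6,0,0,0,26]]]'

```text
clock: 46.15
eef_pos: [0.493, -0.057, 0.2175]
tool_rot: [-0.078, 0.997, -0.0, 0.01]
ft_force: [-0.5, -0.7, 0.1]
grip_width: 0.0259
```

Request:
jog_arm --deltas '[[[19,-40,-4,0,0,0,26],[19,-40,-4,0,0,0,26],[10,-20,0,0,0,0,26],[0,0,0,0,0,0,26],[0,0,0,0,0,0,26]]]'

```text
clock: 46.65
eef_pos: [0.4587, -0.1727, 0.2318]
tool_rot: [-0.074, 0.997, -0.003, 0.015]
ft_force: [-0.7, -0.8, 0.2]
grip_width: 0.026
```

```bash
python3 - <<'E'
from air import *
for c in("top","scene"): save(c,"f_"+c+".png")
import air as A
air("f",(.540,.141,R(-82)),.046)
a=cv2.imread("pics/f_top.png")[120:300,140:332];b=cv2.imread("pics/f_scene.png")[90:270,250:442]
cv2.imwrite("pics/c11.png",np.hstack([cv2.resize(q,(400,375),interpolation=cv2.INTER_CUBIC) for q in(a,b)]))
print(get_obs()["eef_pos"],get_obs()["clock"])
E
```

```text
('top',) [538.8 141.9 -81.6] 0.016 0.021
('scene',) [542.4 142.  -81.6] 0.083 0.108
('top', 'scene') [541.3 142.4 -82.7] 0.114 0.129
[ 0.45899736 -0.17182175  0.23146304] 46.75
```

View pics/c11.png

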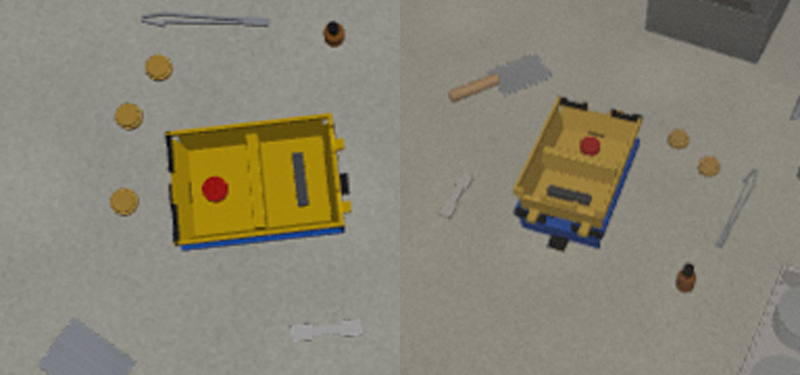

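The final view shows the yellow tote level on the blue one, within 1.2 mm of it in both cameras. Its black end is over the blue end, with the button at (215,188) and the spacer at (300,180). The vial, tweezers and white specimen look untouched. Handing in.

```bash
python3 -c "
from h import *
print(job_done())"
```

```text
the job is handed in; nothing more can be done
None
```

I made up both kits, turned the yellow tote half round and stood it on the blue tote, then handed the job in at 46.8 s. The hand-in gives no verdict.

**Kits:** The blue tote holds the leftmost brass weight and the black specimen. The yellow tote holds the red button and the dark steel spacer bar. Each thing is in its own compartment, lowered until it touched the floor. A picture just before the lift confirmed all four.

**Stack:** The yellow tote's black end is over the blue tote's blue end. It touched down at a reported height of 17.8 mm, against 17.9 mm expected for the interlocked position; the nested position would be 8 mm lower. The final fits put it within about 1.2 mm and 1° of the blue tote in both cameras. I took seating from that touchdown height and the final picture; I did not measure its level separately.

**Left alone:** The vial, tweezers and white specimen look unmoved in the last picture. The gripper is clear of everything.

**Checks that failed or disagreed:**
- The reported tool height reads about 38 mm low, so my first tries at the button closed above it without gripping. I touched the bench to find the offset and worked with it from there.
- On the first of those tries the reported pose moved about 10 mm with no force showing. I did not find out why.
- The two cameras differ by about 4 mm in x. I compared positions within each camera to cancel this.

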